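# Clamp a row of V-blocks in the handwheel vise

## Robot

A 6-joint arm with a two-finger parallel gripper is mounted at the origin on a cart in front of the work surface, level with it; the furniture and walls round the work are solid. World frame = base frame: x ahead of the robot, y to its left, z up, the work surface at z = 0. Lengths are in m, angles in degrees, forces in N, time in s.
With the tool pointing down it reaches from about 0.25 to 0.725 m from the base axis. Payload 9.7 kg.
Tool frame: the origin (TCP) lies on the centre line of the jaws, within the pads' length; the fingertips stand 22 mm ahead of it and the grasp point (between the pads) lies 3 mm ahead of it; z points along the fingers, y is the direction in which the jaws open and shut (so a half turn about z gives the same grasp; the last joint's range is limited). The gripper opens to 85 mm and grips with 20 to 120 N. Pads are 22 mm wide; open, the fingers measure 114 mm over their backs; the gripper's body (76 mm by 85 mm) begins 54 mm behind the grasp point. The pads swing forward as they close: fully open they stand 13 mm farther back than shut.
Start: joints at [-71.849, 4.979, 10.078, 95.1, 0, 90], TCP at [0.171, -0.523, 0.253] pointing down, gripper open.
Joint ranges: [-179.16, 179.16], [-48.56, 103.87], [-65.8, 70.77], [-126.05, 130.52], [-82.76, 87.17], [-180, 180]. Speed limits (degrees/s): [127.2, 127.2, 147.25, 180, 180, 180].

## Interface

Orientations are given as [roll, pitch, yaw] about the fixed x, y, z axes, in that order (R = Rz(yaw) Ry(pitch) Rx(roll)).
In Python, from workcell import monitor, eyes, job gives the robot as it stands. The module is installed in compiled form; this text tells all that it offers.
- The arm moves only by the tool drive_tool, never from a script. Its argument "plan" is a list of rows, each a list of 3 entries, a list of its own where there are three numbers: the opening, from 0 (shut) to 1 (fully open), then the shift along the world's x, y, z in m, then the turn about the world's z in degrees. In form: [[gripper, [x, y, z], yaw], ...]. A call has 1 to 10 rows; each row shifts and turns the commanded pose from where the row before left it; what a row does not reach is not made up. A row lasts 1/8 s, in which the tool goes at most 62.5 mm and 10.7 degrees, less where a joint would pass 70% of its speed; a pose out of reach is approached as far as the arm can. A call is refused whole if a number of a shift passes 0.0625 or a number of a turn 10.7, either way. A call with a gripper value outside its range is refused whole. The fingers move at their own pace and stop on an object; "grip_force" is the grip in N (left out, the last holds). Time passes only in rows, so rows that do not move let the fingers close. It gives the time, the measured TCP pose, the force and the opening at its end, in the units of the state.
- monitor.get_obs(): the state, without advancing time (a new reading comes with each control period).
- eyes.camera(name): name is "side" or "top" or "wrist"; returns (picture, depth): 400x640x3 uint8, red, green, blue; 400x640 float32, m along the optical axis (not along the pixel's ray), 0 where there is no reading.
- eyes.camera_params(name): a dict with "fx", "fy", "cx", "cy" (pixels), "extrinsics" (4x4, takes a point from world to camera coordinates); the wrist camera has in their place "mount" (4x4, takes a point from camera to tool coordinates, whose origin is the TCP and whose axes are the flange's). Camera axes: x right, y down, z forward; pixel columns grow to the right and rows downward; lengths in m; the calibration is good to about 2 mm. The wrist camera is an equidistant fisheye: a pixel r from the principal point sees the ray r / f radians off the axis. A picture is of the moment at which its call begins: read the wrist's pose just before it. camera_params takes no time and is no camera call.
- job.job_done(): hands the job in, once; it reports no verdict.
The state is a dict: "time": time; "q": joint angles; "qd": joint speeds; "joint_efforts": joint torques, N m; "ee_pos": TCP position; "tcp_rot": TCP orientation; "wrist_force": force on the tool from outside, world axes, zero at the start; "torque": the same for the moment, N m; "opening": finger opening in m.
Only numpy, scipy, OpenCV 4.12 (cv2) and the standard library are available. Lean on these libraries where they do the work, as an engineer would, in place of code of your own. Each camera call takes 0.05 s, during which the arm holds its last target.

## Task

Clamp all the V-blocks on the cart in the handwheel vise: first slide its lock grip fully to the released end (towards you) and crank the jaw open far enough, then stand the blocks upright on the middle of the bed in one row with their grooves in line from jaw to jaw. Crank the jaw in until the pointer is at the long scale mark for that number of blocks (two dots for two, three dots for three), so that the row is held with no gaps between the jaws, and then slide the lock grip fully home to the locked end, away from you. Never turn the wheel while it is locked, and leave the other tools where they lie.

Things in the scene. Friction and masses are not known exactly. Their poses are not given: they have to be found in the camera images.
- vise: fixed part of the vise: grey bed 110 mm wide (x) and 400 mm long (y), top 20 mm above the cart. Origin at the cart's surface on the bed's centre line; x points away from the robot, y along the bed to the left. Fixed jaw: face at y = +115 mm looking to -y, top at 56 mm; behind it (y 131 to 185, top 56 mm) the tail block with the lock; gear head with the handwheel at y = -165 mm.
- jaw (a joint): opening between the two jaws, m (0 = shut, to 0.176). One turn of the wheel moves it 0.020: anticlockwise from above opens, clockwise closes. Long scale marks with one, two, three dots stand at 0.050, 0.100, 0.150 on the strip at the bed's near edge (ticks each 10 mm); the pointer is level with the jaw's face. It stays where left and pushes loose blocks along the bed.
- jaw_face (a point): centre of the moving jaw's face, 35 mm above the cart's surface; the face looks along the vise's +y. The jaw is 70 mm wide, 32 mm thick, its top 56 mm above the cart's surface.
- handwheel: steel handwheel lying flat, 106 mm across, its axis vertical; the origin is at its centre, on the underside of its rim, 78 mm above the cart's surface; the rim is 8 to 10 mm thick. It turns with light friction (about 2.5 N at the handle).
- crank_handle: the handwheel's upright crank handle: a round black grip 19 to 20 mm in diameter and 40 mm tall that spins freely on its pin, 40 mm from the wheel's axis; the origin is at its middle, 109 mm above the cart's surface (the grip spans 89 to 129 mm)
- lock (a joint): travel of the lock grip, m: 0 = locked (at its end stop away from the robot, towards the vise's +x), 0.040 = released (end stop towards the robot). Friction about 2.5 N; it stays where it is left. It does not block the jaw by itself: the wheel must simply not be turned while locked.
- lock_grip (a point): middle of the lock's upright black fin: 26 mm long along its travel (the vise's x), 12 mm thick (the vise's y), 28 mm tall, its middle 75 mm above the cart's surface and its top at 89 mm; below it the tail block's top is at 56 mm, and a 24 mm wide foot plate reaches up to 61 mm
- v_a_mid (a point): steel V-block 50 x 50 x 30 mm, about 0.38 kg; the point is its centre, 15 mm above its underside. Its x axis runs along the V groove (50 mm), y across it; the upright side faces at y = +-25 mm, 30 mm high, are the place to grip. Either way round is the same. May be absent (None); two or three are present.
- v_b_mid (a point): steel V-block 50 x 50 x 30 mm, about 0.38 kg; the point is its centre, 15 mm above its underside. Its x axis runs along the V groove (50 mm), y across it; the upright side faces at y = +-25 mm, 30 mm high, are the place to grip. Either way round is the same. May be absent (None); two or three are present.
- v_c_mid (a point): steel V-block 50 x 50 x 30 mm, about 0.38 kg; the point is its centre, 15 mm above its underside. Its x axis runs along the V groove (50 mm), y across it; the upright side faces at y = +-25 mm, 30 mm high, are the place to grip. Either way round is the same. May be absent (None); two or three are present.
- spanner: bystander: combination spanner 47 x 190 x 8 mm, lying at the left side of the tray; origin at the centre of its underside
- cart_pliers_2: bystander: pliers with yellow handles, 62 x 177 x 19 mm, lying at the right side; origin at the centre of their underside
- nozzle: bystander: conical copper gas nozzle, 25 mm across and 58 mm tall, standing in the far right corner; origin at the centre of its underside
- stop_disc: bystander: dark round stop disc, 50 mm across and 12 mm thick, lying in the far left corner; origin at the centre of its underside
- hex_key: bystander: hex key 35 x 93 x 5 mm, lying at the right side; origin at the centre of its underside
Things that resemble listed ones, but are neither listed nor needed, are in the scene too. Leave any purple look-alike of the part that bears v_c_mid alone.

How it is judged:
By the outcome, as a careful person would: the job done as asked, in the order asked, and still so for the second after the job is handed in, with the robot touching nothing.
Of v_block_a, v_block_b, v_block_c only 2 to 3 are there at a start; the rules pass over those that are not, and their reading is None.
At some moment in a run one of v_block_a, v_block_b, v_block_c may be knocked a few centimetres aside while the robot is not near it.
It also fails if it takes over 210 s, if anything falls off the work surface, if the arm or the gripper's body presses on something with over 40 N, if the wrist force passes 120 N, or if a joint passes its speed limit or range.

## Working session

There is one attempt and no reset: what is moved stays moved. The work goes in short steps, Python scripts to look and compute and a tool call to move; the robot and the scene stay as the last step left them, time stands still between calls to the robot, and variables do not carry over. Pictures are saved under pics/ and viewed, and the job is handed in when it is done.

Besides the shell and the picture viewer there is one more tool, called after ">>>" in YAML: its name, and indented under it one key for each argument. drive_tool: Moves the arm, as the interface text tells. Its arguments: {"type":"object","properties":{"plan":{"type":"array","items":{"type":"array"}},"grip_force":{"type":"number"}},"required":["plan"]}

```bash
mkdir -p pics; cat > h.py <<'E'
from workcell import monitor, eyes, job
import numpy as np, cv2
def snap(n,f):
    o=monitor.get_obs(); p,d=eyes.camera(n); cv2.imwrite('pics/'+f,p[:,:,::-1]); np.savez('pics/'+f[:-4]+'.npz',p=p,d=d,pos=o['ee_pos'],rot=o['tcp_rot']); return p,d,o
def pt(n,u,v,z=None,d=None):
    c=eyes.camera_params(n); E=np.array(c['extrinsics']); R=E[:3,:3];t=E[:3,3]
    r=np.array([(u-c['cx'])/c['fx'],(v-c['cy'])/c['fy'],1.]); o=-R.T@t; w=R.T@r
    s=d if d is not None else (z-o[2])/w[2]
    return o+s*w
def proj(n,P):
    c=eyes.camera_params(n); E=np.array(c['extrinsics']); q=E[:3,:3]@np.array(P)+E[:3,3]
    return c['fx']*q[0]/q[2]+c['cx'], c['fy']*q[1]/q[2]+c['cy']
E
python3 - <<'E'
from h import *
for n in('top','side','wrist'): snap(n,n+'1.png')
print(monitor.get_obs())
for n in('top','side','wrist'): print(eyes.camera_params(n))
E
```

```text
{'time': 0.15, 'q': array([-7.18476173e+01,  5.00258630e+00,  1.00468905e+01,  9.50994761e+01,
        4.01557311e-04,  8.99995327e+01]), 'qd': array([-0.05429153, -0.0502219 ,  0.20723037, -0.08968138, -0.0267493 ,
       -0.07749225]), 'joint_efforts': array([-8.43265516e-04, -5.20760036e+01,  4.65044832e+01,  1.38716045e-02,
       -6.85567511e-05, -6.03929578e-06]), 'ee_pos': array([ 0.17130724, -0.52249112,  0.25277614]), 'tcp_rot': array([-1.79944828e+02, -4.02007055e-04,  1.81528496e+01]), 'wrist_force': array([-0.08343949,  0.65073846, -0.12585703]), 'torque': array([ 0.00114983, -0.02221382, -0.01027075]), 'opening': 0.08522928699604859}
{'fx': 441.3285042758668, 'fy': 441.3285042758668, 'cx': 313.7735475041835, 'cy': 198.20250008057013, 'extrinsics': array([[ 0.01941032, -0.99978189,  0.00770761, -0.01137124],
       [-0.98040801, -0.02054446, -0.1959032 ,  0.53971854],
       [ 0.19601882, -0.00375406, -0.98059295,  1.0167488 ],
       [ 0.        ,  0.        ,  0.        ,  1.        ]])}
{'fx': 414.3752194314015, 'fy': 414.3752194314015, 'cx': 319.7015548109037, 'cy': 205.0038308239655, 'extrinsics': array([[-0.99121991, -0.13108201, -0.01733762,  0.52535498],
       [-0.05384123,  0.51989846, -0.8525296 ,  0.10557671],
       [ 0.1207651 , -0.84411083, -0.52239132,  1.02312626],
       [ 0.        ,  0.        ,  0.        ,  1.        ]])}
{'fx': 309.70691628693146, 'fy': 309.70691628693146, 'cx': 326.9618159907532, 'cy': 196.94140372114344, 'mount': array([[-7.75873248e-05, -9.64152502e-01, -2.65348727e-01,
         6.74701537e-02],
       [ 9.99999993e-01, -5.04460203e-05, -1.09100458e-04,
        -8.97315137e-04],
       [ 9.18036920e-05, -2.65348734e-01,  9.64152499e-01,
        -1.20323210e-01],
       [ 0.00000000e+00,  0.00000000e+00,  0.00000000e+00,
         1.00000000e+00]])}
```

View pics/top1.png

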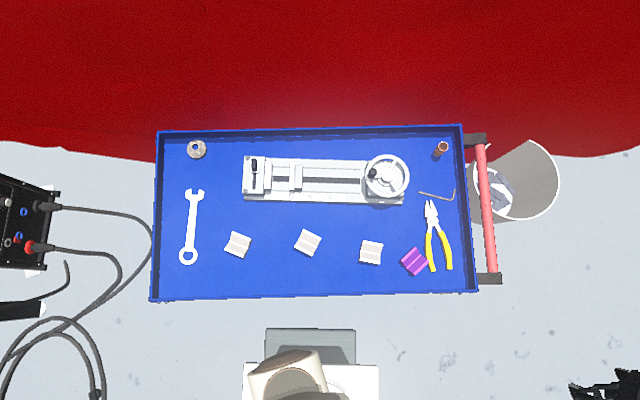

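View pics/side1.png

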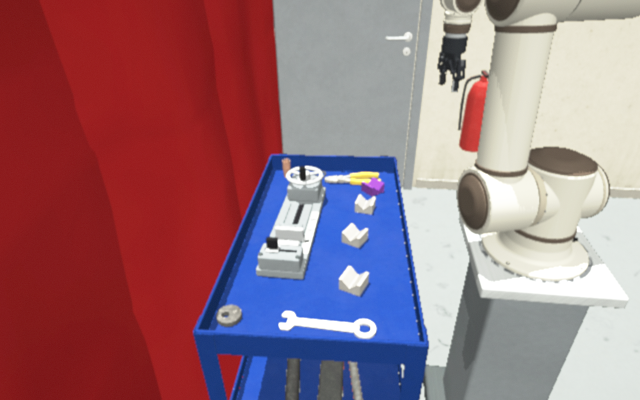

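View pics/wrist1.png

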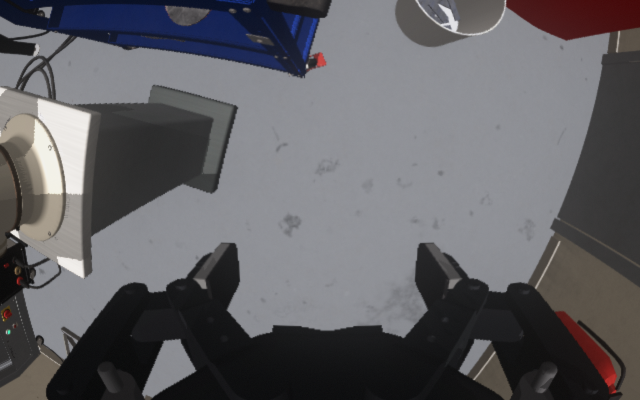

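```bash
python3 - <<'E'
from h import *
p=np.load('pics/top1.npz')['p']
c=cv2.resize(p[140:280,220:430],None,fx=3.8,fy=3.8,interpolation=cv2.INTER_CUBIC)
cv2.imwrite('pics/top1z.png',c[:,:,::-1])
d=np.load('pics/top1.npz')['d']
for u,v in((237,243),(307,242),(371,252),(414,262)): print(pt('top',u,v,.03),pt('top',u,v,d=d[v,u]))
for a in ((244,197),(402,204),(409,168),(245,157)): print(pt('top',*a,.02))
print('wheel',pt('top',386,176,.085), 'handle',pt('top',372,173,.129),'lock',pt('top',253,162,.089))
E
```

```text
[0.4297896 0.1835343 0.03     ] [0.43089383 0.18552734 0.0181209 ]
[0.43564115 0.01378241 0.03      ] [0.43740296 0.01395339 0.01209721]
[ 0.41455062 -0.14175605  0.03      ] [ 0.41577528 -0.14386208  0.01444906]
[ 0.39259226 -0.24548377  0.03      ] [ 0.39367855 -0.24980988  0.01136209]
[0.54593082 0.17387917 0.02      ]
[ 0.53636612 -0.2213774   0.02      ]
[ 0.62984277 -0.24103342  0.02      ]
[0.64982744 0.1765681  0.02      ]
wheel [ 0.59097832 -0.17110302  0.085     ] handle [ 0.58606227 -0.13170678  0.129     ] lock [0.61751364 0.14592013 0.089     ]
```

View pics/top1z.png

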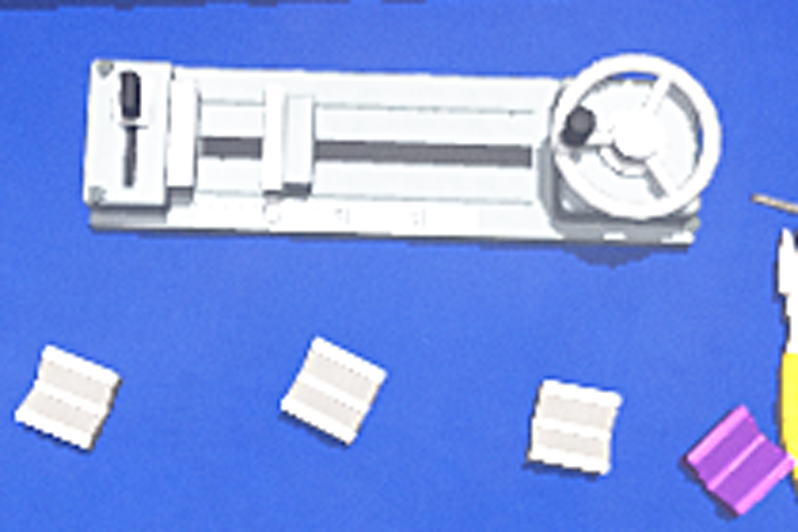

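>>> drive_tool:
  plan:
    - [1, [0.033, 0.05, 0], -2]
    - [1, [0.033, 0.05, 0], -2]
    - [1, [0.033, 0.05, 0], -2]
    - [1, [0.033, 0.05, 0], -2]
    - [1, [0.033, 0.05, 0], -2]
    - [1, [0.033, 0.05, 0], -2]
    - [1, [0.033, 0.05, 0], -2]
    - [1, [0.033, 0.05, 0], -2]
    - [1, [0.033, 0.05, 0], -2]
    - [1, [0.033, 0.05, 0], -1.5]

```text
time: 1.4
ee_pos: [0.5021, -0.0207, 0.2532]
tcp_rot: [180.0, -0.0, -1.4]
wrist_force: [0.1, -1.0, 0.6]
opening: 0.0851
```

>>> drive_tool:
  plan:
    - [1, [0, 0.02, 0], 0]
    - [1, [0, 0, 0], 0]
    - [1, [0, 0, 0], 0]

```text
time: 1.78
ee_pos: [0.5008, -0.0087, 0.2535]
tcp_rot: [-179.8, -0.0, -1.0]
wrist_force: [0.3, -0.1, 0.0]
opening: 0.0858
```

```bash
cat >> h.py <<'E'
from scipy.spatial.transform import Rotation as Ro
def wpose(o):
    R=Ro.from_euler('xyz',o['tcp_rot'],degrees=True).as_matrix(); return R,np.array(o['ee_pos'])
C=eyes.camera_params('wrist'); M=np.array(C['mount'])
def wpt(o,u,v,z):
    R,p=wpose(o); a=np.array([u-C['cx'],v-C['cy']])/C['fx']; th=np.hypot(*a)
    r=np.array([*(np.sin(th)*a/max(th,1e-9)),np.cos(th)]); w=R@(M[:3,:3]@r); c=R@M[:3,3]+p
    return c+w*(z-c[2])/w[2]
def wproj(o,P):
    R,p=wpose(o); q=M[:3,:3].T@(R.T@(np.array(P)-p)-M[:3,3]); th=np.arctan2(np.hypot(q[0],q[1]),q[2]); k=C['fx']*th/np.hypot(q[0],q[1])
    return q[0]*k+C['cx'],q[1]*k+C['cy']
E
python3 - <<'E'
from h import *
p,d,o=snap('wrist','w2.png'); print(o['ee_pos'],o['tcp_rot'],o['time'])
E
```

```text
[ 0.50081593 -0.00870644  0.25347064] [-1.79801649e+02 -9.37686793e-03 -1.01957791e+00] 1.775
```

View pics/w2.png

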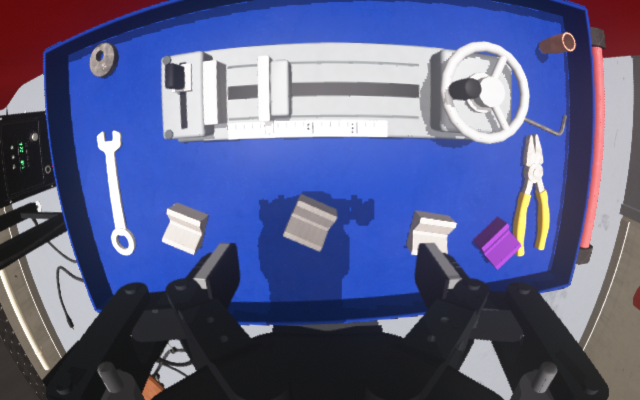

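```bash
python3 - <<'E'
from h import *
p=np.load('pics/w2.npz')['p']
c=cv2.resize(p[30:150,150:350],None,fx=4,fy=4,interpolation=cv2.INTER_CUBIC)
cv2.imwrite('pics/w2z.png',c[:,:,::-1])
c=cv2.resize(p[30:150,350:550],None,fx=4,fy=4,interpolation=cv2.INTER_CUBIC)
cv2.imwrite('pics/w2y.png',c[:,:,::-1])
print(monitor.get_obs()['ee_pos'])
E
```

```text
[ 0.50084912 -0.008911    0.25355917]
```

View pics/w2z.png

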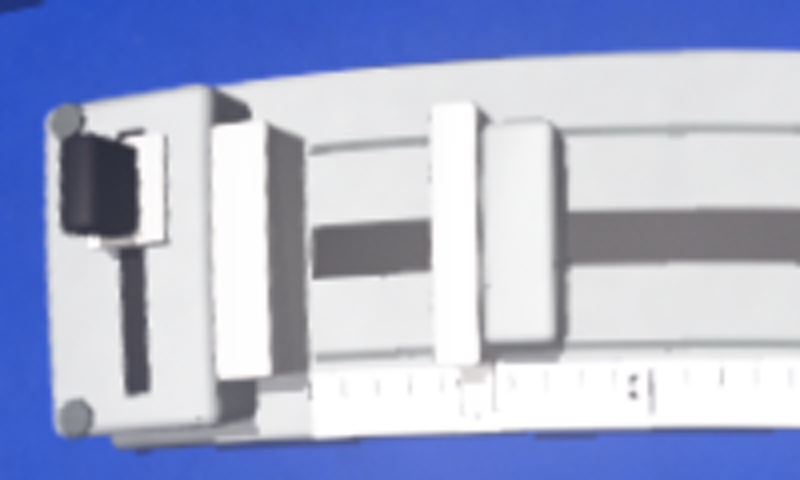

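View pics/w2y.png

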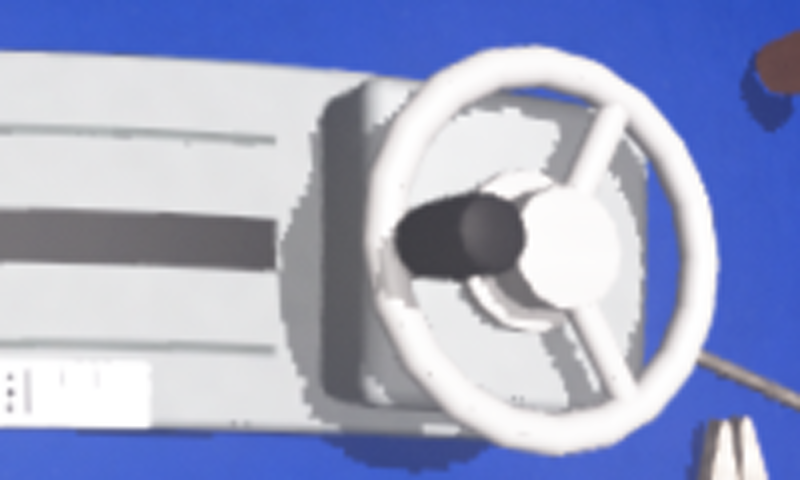

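```bash
python3 - <<'E'
from h import *
z=np.load('pics/w2.npz'); o={'ee_pos':z['pos'],'tcp_rot':z['rot']}; D=z['d']
L=lambda x,y:(150+x/4-.375,30+y/4-.375); Rr=lambda x,y:(350+x/4-.375,30+y/4-.375)
def s(n,uv,h): print(n,wpt(o,*uv,h).round(4), D[int(round(uv[1])),int(round(uv[0]))])
s('lock',L(80,186),.089)
s('handle',Rr(492,230),.129)
for a in((543,46),(543,455),(366,250),(717,265)): s('rim',Rr(*a),.084)
s('slotL',L(312,253),.02);s('slotR',Rr(275,244),.02)
s('fixj far',L(266,127),.056);s('fixj near',L(271,377),.056)
s('mj far',L(432,103),.056);s('mj near',L(434,362),.056)
s('two dot',L(652,395),.02);s('ptr',L(477,395),.02); s('2dot near',L(653,410),.02); s('3dot',Rr(28,392),.02)
s('strip near left',L(312,437),.02); s('strip near right',Rr(150,427),.02)
t=np.load('pics/top1.npz')
E
```

```text
lock [0.6161 0.1464 0.089 ] 0.26413217
handle [ 0.5938 -0.1307  0.129 ] 0.22815187
rim [ 0.6485 -0.1695  0.084 ] 0.33109853
rim [ 0.5423 -0.1697  0.084 ] 0.2844083
rim [ 0.5909 -0.1185  0.084 ] 0.27334762
rim [ 0.5966 -0.2246  0.084 ] 0.34869015
slotL [0.5982 0.107  0.02  ] 0.33371136
slotR [ 0.5962 -0.1141  0.02  ] 0.33181852
fixj far [0.6306 0.1075 0.056 ] 0.2930506
fixj near [0.563  0.1082 0.056 ] 0.34450197
mj far [0.6324 0.0618 0.056 ] 0.322012
mj near [0.5641 0.063  0.056 ] 0.342516
two dot [0.5517 0.0085 0.02  ] 0.34363738
ptr [0.5534 0.0589 0.02  ] 0.33812147
2dot near [0.5474 0.0083 0.02  ] 0.34539354
3dot [ 0.5518 -0.0415  0.02  ] 0.3454981
strip near left [0.5437 0.1096 0.02  ] 0.3704428
strip near right [ 0.5418 -0.0769  0.02  ] 0.34897414
```

>>> drive_tool:
  plan:
    - [1, [0.029, 0.039, 0], 0.5]
    - [1, [0.029, 0.039, 0], 0]
    - [1, [0.029, 0.039, 0], 0]
    - [1, [0.028, 0.038, 0], 0]
    - [1, [0, 0, -0.04], 0]
    - [1, [0, 0, -0.04], 0]
    - [1, [0, 0, -0.04], 0]
    - [1, [0, 0, 0], 0]

```text
time: 2.82
ee_pos: [0.6186, 0.0765, 0.1304]
tcp_rot: [-176.9, 0.3, 5.8]
wrist_force: [0.5, 0.1, 1.5]
opening: 0.0854
```

```bash
python3 - <<'E'
from h import *
p,d,o=snap('wrist','w3.png'); print(o['ee_pos'],o['tcp_rot'],o['time'])
E
```

```text
[0.6185905  0.07647649 0.13044801] [-176.85865843    0.34919872    5.78993618] 2.825
```

View pics/w3.png

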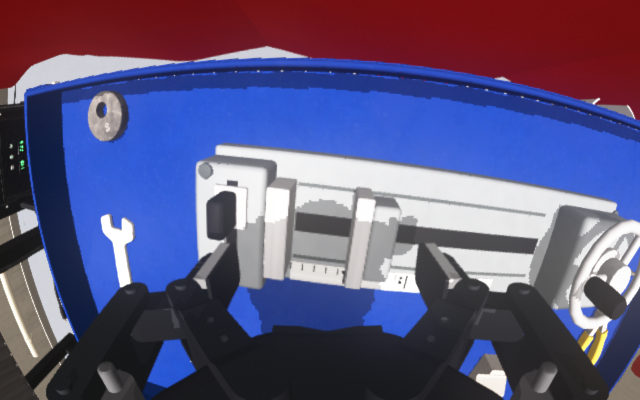

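>>> drive_tool:
  plan:
    - [1, [0, 0, 0], 0]
    - [1, [0, 0, 0], 0]

```text
time: 3.12
ee_pos: [0.6212, 0.0779, 0.1354]
tcp_rot: [-176.8, -0.1, 5.9]
wrist_force: [0.6, 0.5, 0.6]
opening: 0.0853
```

```bash
python3 - <<'E'
from h import *
o=monitor.get_obs(); 
for k in o: print(k,np.round(o[k],3))
E
```

```text
time 3.125
q [  5.824  14.541   7.876  83.207   3.151 179.942]
qd [ 0.181  0.181 -0.561 -0.297  0.069  0.047]
joint_efforts [-1.5500e-01 -6.2786e+01  4.6878e+01  1.4000e-02  1.7300e-01 -1.0000e-03]
ee_pos [0.621 0.078 0.135]
tcp_rot [-1.76849e+02 -1.32000e-01  5.88200e+00]
wrist_force [0.562 0.455 0.585]
torque [-0.05  -0.028 -0.031]
opening 0.085
```

>>> drive_tool:
  plan:
    - [1, [0, 0, 0.02], 10.5]
    - [1, [0, 0, 0.02], 10.5]
    - [1, [0, 0, 0], 10.5]
    - [1, [0, 0, 0], 10.5]
    - [1, [0, 0, 0], 10.5]
    - [1, [0, 0, 0], 10.5]
    - [1, [0, 0, 0], 10.5]
    - [1, [0, 0, 0], 10]
    - [1, [0, 0, 0], 0]
    - [1, [0, 0, 0], 0]

```text
time: 4.38
ee_pos: [0.6205, 0.0781, 0.1739]
tcp_rot: [-176.9, 0.0, 89.2]
wrist_force: [0.0, 0.7, 0.1]
opening: 0.0854
```

>>> drive_tool:
  plan:
    - [1, [0, 0, 0.02], 10.7]
    - [1, [0, 0, 0.02], 10.7]
    - [1, [0, 0, 0], 10.7]
    - [1, [0, 0, 0], 10.7]
    - [1, [0, 0, 0], 10.7]
    - [1, [0, 0, 0], 10.7]
    - [1, [0, 0, 0], 10.7]
    - [1, [0, 0, 0], 10.7]
    - [1, [0, 0, 0], 10.7]
    - [1, [0, 0, 0], 10.7]

```text
time: 5.62
ee_pos: [0.6203, 0.078, 0.2135]
tcp_rot: [-176.9, 0.1, -163.4]
wrist_force: [-0.6, 0.1, 0.3]
opening: 0.0857
```

>>> drive_tool:
  plan:
    - [1, [0, 0, 0], 10.7]
    - [1, [0, 0, 0], 10.7]
    - [1, [0, 0, 0], 10.7]
    - [1, [0, 0, 0], 10.7]
    - [1, [0, 0, 0], 10.7]
    - [1, [0, 0, 0], 10.7]
    - [1, [0, 0, 0], 10.7]
    - [1, [0, 0, 0], 10.7]
    - [1, [0, 0, 0], 10.7]
    - [1, [0, 0, 0], 10.7]

```text
time: 6.88
ee_pos: [0.6203, 0.078, 0.2136]
tcp_rot: [-176.8, 0.0, -56.4]
wrist_force: [0.9, -0.4, -0.0]
opening: 0.0851
```

>>> drive_tool:
  plan:
    - [1, [0, 0, 0], 10.7]
    - [1, [0, 0, 0], 10.7]
    - [1, [0, 0, 0], 10.7]
    - [1, [0, 0, 0], 10.7]
    - [1, [0, 0, 0], 10.7]
    - [1, [0, 0, 0], 5]
    - [1, [0, 0, 0], 0]
    - [1, [0, 0, 0], 0]

```text
time: 7.88
ee_pos: [0.6203, 0.078, 0.2134]
tcp_rot: [-176.8, 0.0, 1.7]
wrist_force: [-0.9, -0.4, 0.3]
opening: 0.0854
```

```bash
python3 - <<'E'
from h import *
o=monitor.get_obs(); 
for k in ('q','tcp_rot','ee_pos','time'): print(k,np.round(o[k],3))
E
```

```text
q [   5.843   14.673   16.643   91.774    3.15  -175.868]
tcp_rot [-1.76844e+02  3.10000e-02  1.71800e+00]
ee_pos [0.62  0.078 0.213]
time 7.875
```

>>> drive_tool:
  plan:
    - [1, [0, -0.03, 0], 0]
    - [1, [0, -0.02, 0], 0]
    - [1, [0, -0.02, 0], 0]
    - [1, [0, 0, 0], 0]
    - [1, [0, 0, 0], 0]

```text
time: 8.5
ee_pos: [0.6201, 0.0207, 0.2133]
tcp_rot: [-177.4, 0.0, 0.7]
wrist_force: [0.2, 0.1, 0.6]
opening: 0.0855
```

```bash
python3 - <<'E'
from h import *
o=monitor.get_obs(); 
for k in ('q','tcp_rot','ee_pos','time'): print(k,np.round(o[k],3))
E
```

```text
q [   0.79    14.229   16.111   91.915    2.647 -179.911]
tcp_rot [-1.77353e+02  3.70000e-02  7.02000e-01]
ee_pos [0.62  0.021 0.213]
time 8.5
```

>>> drive_tool:
  plan:
    - [1, [0, -0.04, 0], 0]
    - [1, [0, -0.04, 0], 0]
    - [1, [0, 0, 0], 0]
    - [1, [0, 0, 0], 0]

```text
time: 9.0
ee_pos: [0.6212, -0.0248, 0.2132]
tcp_rot: [-178.9, 0.1, -2.8]
wrist_force: [0.1, 0.7, 0.1]
opening: 0.0856
```

>>> drive_tool:
  plan:
    - [1, [0, -0.04, 0], 0]
    - [1, [0, -0.02, 0], 0]
    - [1, [0, 0, 0], 0]
    - [1, [0, 0, 0], 0]

```text
time: 9.5
ee_pos: [0.6234, -0.0581, 0.2132]
tcp_rot: [-180.0, 0.1, -5.4]
wrist_force: [0.4, 1.0, 0.0]
opening: 0.0853
```

>>> drive_tool:
  plan:
    - [1, [0, 0.026, 0], -10.6]
    - [1, [0, 0.026, 0], -10.6]
    - [1, [0, 0.026, 0], -10.6]
    - [1, [0, 0.026, 0], -10.6]
    - [1, [0, 0.026, 0], -10.6]
    - [1, [-0.002, 0.025, -0.02], -10.6]
    - [1, [-0.002, 0.025, -0.02], -10.6]
    - [1, [-0.002, 0.024, -0.02], -10.6]
    - [1, [0, 0, 0], 0]
    - [1, [0, 0, 0], 0]

```text
time: 10.75
ee_pos: [0.6175, 0.1457, 0.154]
tcp_rot: [-179.9, 0.1, -90.0]
wrist_force: [0.8, -0.7, 0.5]
opening: 0.0851
```

```bash
python3 - <<'E'
from h import *
p,d,o=snap('wrist','w4.png'); print(o['ee_pos'],o['tcp_rot'],o['time'],o['q'])
E
```

```text
[0.61754197 0.14569462 0.15397155] [-1.79944662e+02  7.47903181e-02 -8.99887833e+01] 10.75 [ 1.32499326e+01  1.57377636e+01  1.14179199e+01  8.56091612e+01
  6.01297817e-02 -7.67612107e+01]
```

View pics/w4.png

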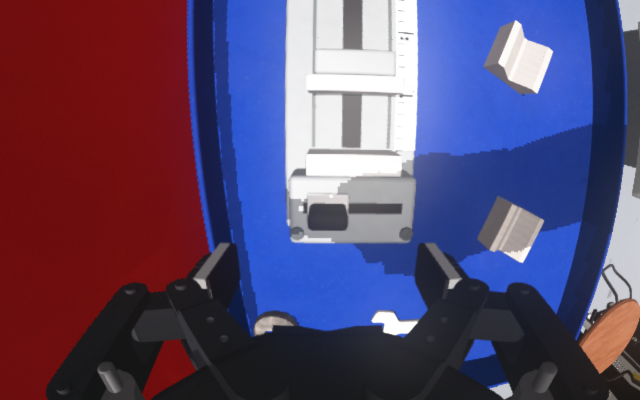

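```bash
python3 - <<'E'
from h import *
z=np.load('pics/w4.npz'); o={'ee_pos':z['pos'],'tcp_rot':z['rot']}
p=z['p']; c=cv2.resize(p[150:250,270:430],None,fx=5,fy=5,interpolation=cv2.INTER_CUBIC); cv2.imwrite('pics/w4z.png',c[:,:,::-1])
g=p.max(2)
b=(g<60); b[:150]=0;b[240:]=0;b[:,:300]=0;b[:,360:]=0
ys,xs=np.nonzero(b); print(xs.min(),xs.max(),ys.min(),ys.max())
print(wpt(o,327,222,.089),wpt(o,306,222,.089),wpt(o,348,222,.089),wproj(o,(.6161,.1464,.089)))
print('bed',wpt(o,290,180,.02),wpt(o,414,180,.02))
E
```

```text
Traceback (most recent call last):
ValueError: zero-size array to reduction operation minimum which has no identity
```

View pics/w4z.png

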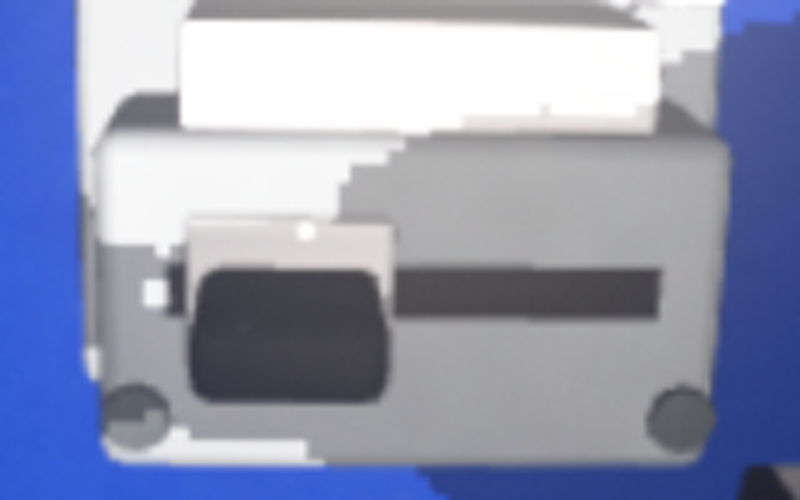

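```bash
python3 - <<'E'
from h import *
z=np.load('pics/w4.npz'); o={'ee_pos':z['pos'],'tcp_rot':z['rot']}
q=lambda x,y:(270+x/5-.4,150+y/5-.4)
for a in((289,368),(190,368),(388,368),(289,335),(289,403)): print(wpt(o,*q(*a),.089))
print(wproj(o,(.6161,.1464,.089)))
for a in((97,250),(725,250)): print('tail',wpt(o,*q(*a),.054))
E
```

```text
[0.61734039 0.14794656 0.089     ]
[0.6299724  0.14797764 0.089     ]
[0.60470835 0.14796418 0.089     ]
[0.61734289 0.14349082 0.089     ]
[0.6173376  0.15275011 0.089     ]
(np.float64(329.3531937263108), np.float64(220.92129405696275))
tail [0.64589216 0.14235796 0.054     ]
tail [0.55108253 0.14235629 0.054     ]
```

>>> drive_tool:
  plan:
    - [1, [0, 0.002, -0.032], 0]
    - [1, [0, 0, -0.033], 0]
    - [1, [0, 0, 0], 0]
    - [0, [0, 0, 0], 0]
    - [0, [0, 0, 0], 0]
    - [0, [0, 0, 0], 0]
    - [0, [0, 0, 0], 0]
    - [0, [0, 0, 0], 0]
  grip_force: 30

```text
time: 11.8
ee_pos: [0.6178, 0.1479, 0.0894]
tcp_rot: [-179.9, 0.1, -90.2]
wrist_force: [-1.4, -0.6, 5.9]
opening: 0.0252
```

>>> drive_tool:
  plan:
    - [0, [-0.01, 0, 0], 0]
    - [0, [-0.01, 0, 0], 0]
    - [0, [-0.01, 0, 0], 0]
    - [0, [-0.008, 0, 0], 0]
    - [0, [-0.002, 0, 0], 0]
    - [0, [-0.001, 0, 0], 0]
    - [0, [0, 0, 0], 0]

```text
time: 12.68
ee_pos: [0.5784, 0.1482, 0.0894]
tcp_rot: [-179.7, 0.1, -90.2]
wrist_force: [10.0, 0.7, 3.4]
opening: 0.0255
```

>>> drive_tool:
  plan:
    - [0, [-0.001, 0, 0], 0]
    - [0, [0, 0, 0], 0]

```text
time: 12.92
ee_pos: [0.5782, 0.1482, 0.0894]
tcp_rot: [-179.6, 0.1, -90.2]
wrist_force: [15.9, 1.7, -0.5]
opening: 0.0253
```

>>> drive_tool:
  plan:
    - [0, [0.002, 0, 0], 0]
    - [1, [0, 0, 0], 0]
    - [1, [0, 0, 0], 0]
    - [1, [0, 0, 0.05], 0]
    - [1, [0, 0, 0.05], 0]
    - [1, [0.004, -0.05, 0], 0]
    - [1, [0.004, -0.05, 0], 0]
    - [1, [0.003, -0.05, 0], 0]
    - [1, [0.003, -0.05, 0], 0]
    - [1, [0.001, -0.04, 0], 0]

```text
time: 14.18
ee_pos: [0.592, -0.0941, 0.1878]
tcp_rot: [180.0, 0.1, -90.2]
wrist_force: [-0.0, 0.1, -0.1]
opening: 0.0854
```

>>> drive_tool:
  plan:
    - [1, [0, -0.02, 0], 0]
    - [1, [0, 0, 0], 0]

```text
time: 14.42
ee_pos: [0.5922, -0.113, 0.1879]
tcp_rot: [180.0, 0.1, -90.3]
wrist_force: [-0.4, 0.6, -0.0]
opening: 0.0856
```

```bash
python3 - <<'E'
from h import *
p,d,o=snap('wrist','w5.png'); print(o['ee_pos'],o['tcp_rot'],o['time'])
p,d,o=snap('top','t5.png');c=cv2.resize(p[140:280,220:430],None,fx=3.8,fy=3.8,interpolation=cv2.INTER_CUBIC)
cv2.imwrite('pics/t5z.png',c[:,:,::-1])
E
```

```text
[ 0.59216587 -0.11296614  0.1879108 ] [ 1.79976779e+02  9.02155546e-02 -9.02948449e+01] 14.425
```

View pics/w5.png

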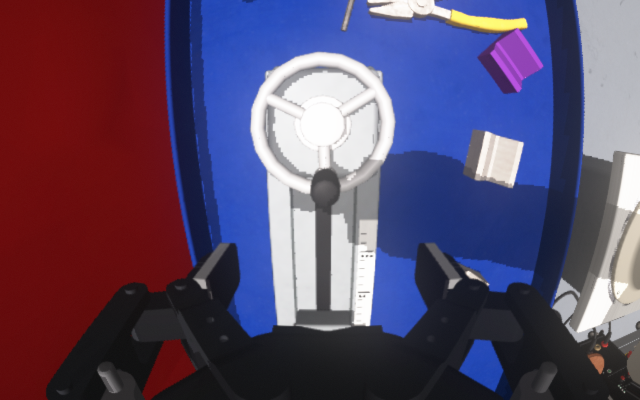

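View pics/t5z.png

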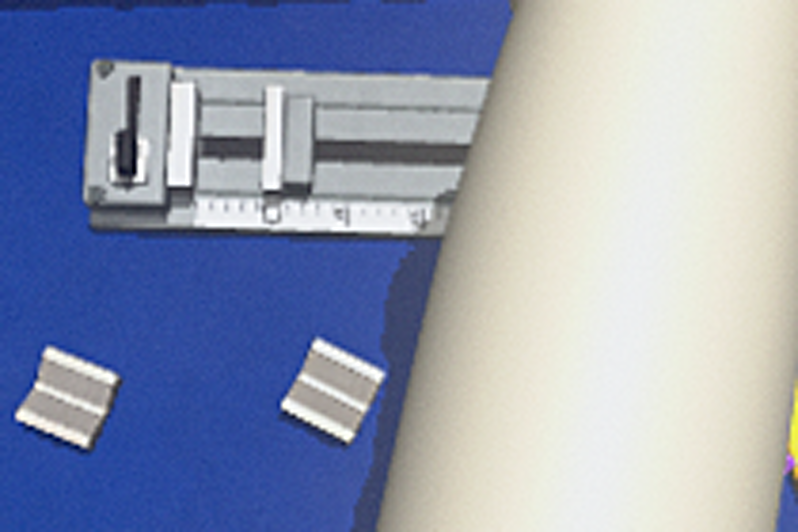

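```bash
python3 - <<'E'
from h import *
z=np.load('pics/w5.npz'); o={'ee_pos':z['pos'],'tcp_rot':z['rot']}
p=z['p']; c=cv2.resize(p[160:220,290:370],None,fx=8,fy=8,interpolation=cv2.INTER_CUBIC); cv2.imwrite('pics/w5z.png',c[:,:,::-1])
print('handle',wpt(o,326,191,.129))
for a in((250,122),(395,122),(323,52),(323,195)):print(wpt(o,*a,.084))
print(wpt(o,321.5,126,.09))
E
```

```text
handle [ 0.59262049 -0.13342564  0.129     ]
[ 0.64812781 -0.17443279  0.084     ]
[ 0.54228592 -0.173628    0.084     ]
[ 0.59438911 -0.22426839  0.084     ]
[ 0.59509238 -0.11877402  0.084     ]
[ 0.59566932 -0.17038469  0.09      ]
```

View pics/w5z.png

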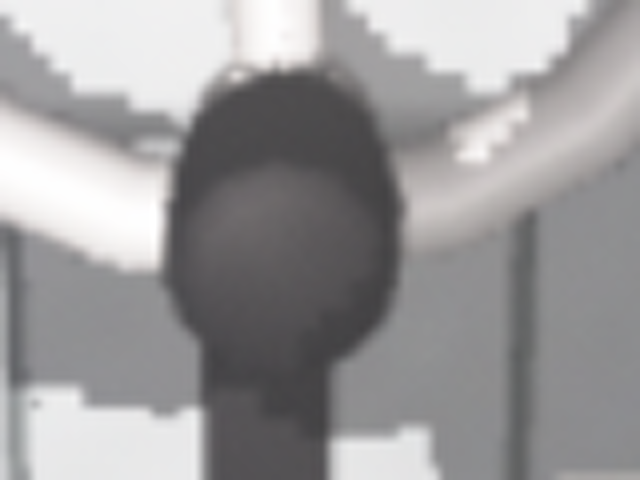

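>>> drive_tool:
  plan:
    - [1, [0.001, -0.019, -0.02], 0]
    - [1, [0, 0, -0.024], 0]
    - [1, [0, 0, -0.024], 0]
    - [1, [0, 0, 0], 0]
    - [0, [0, 0, 0], 0]
    - [0, [0, 0, 0], 0]
    - [0, [0, 0, 0], 0]
    - [0, [0, 0, 0], 0]
    - [0, [0, 0, 0], 0]
  grip_force: 30

```text
time: 15.65
ee_pos: [0.5937, -0.1312, 0.1209]
tcp_rot: [-179.9, 0.1, -90.2]
wrist_force: [0.1, -0.3, 4.1]
opening: 0.0177
```

>>> drive_tool:
  plan:
    - [0, [-0.0198, -0.0061, 0], 0]
    - [0, [-0.0141, -0.0151, 0], 0]
    - [0, [-0.0047, -0.0202, 0], 0]
    - [0, [0.0061, -0.0198, 0], 0]
    - [0, [0.0151, -0.0141, 0], 0]
    - [0, [0.0202, -0.0047, 0], 0]

```text
time: 16.4
ee_pos: [0.5966, -0.2116, 0.1208]
tcp_rot: [-180.0, 0.2, -90.2]
wrist_force: [-4.6, 21.4, 11.0]
opening: 0.018
```

>>> drive_tool:
  plan:
    - [0, [0, 0, 0], 0]

```text
time: 16.52
ee_pos: [0.5981, -0.2112, 0.1209]
tcp_rot: [-179.9, 0.2, -90.2]
wrist_force: [2.3, 6.5, 7.6]
opening: 0.0178
```

```bash
python3 - <<'E'
from h import *
p,d,o=snap('wrist','w6.png'); print(o['ee_pos'],o['tcp_rot'],o['time'],o['wrist_force'])
E
```

```text
[ 0.59806993 -0.21124964  0.12089104] [-1.79863591e+02  1.67021007e-01 -9.01715355e+01] 16.525 [2.26851295 6.51062467 7.58803633]
```

View pics/w6.png

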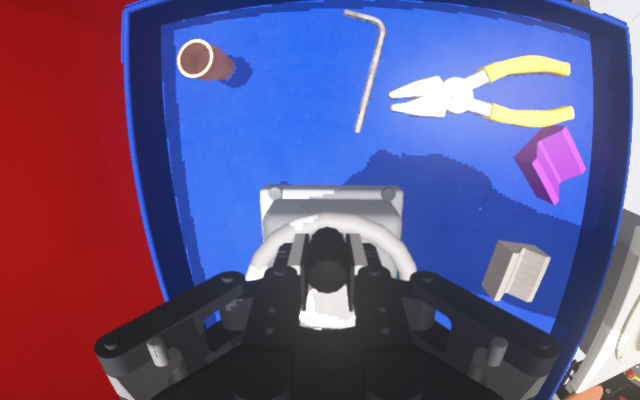

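>>> drive_tool:
  plan:
    - [0, [0.0198, 0.0061, 0], 0]
    - [0, [0.0141, 0.0151, 0], 0]
    - [0, [0.0047, 0.0202, 0], 0]
    - [0, [-0.0061, 0.0198, 0], 0]
    - [0, [-0.0151, 0.0141, 0], 0]
    - [0, [-0.0202, 0.0047, 0], 0]
    - [0, [-0.0198, -0.0061, 0], 0]
    - [0, [-0.0141, -0.0151, 0], 0]
    - [0, [-0.0047, -0.0202, 0], 0]
    - [0, [0.0061, -0.0198, 0], 0]

```text
time: 17.82
ee_pos: [0.5616, -0.1934, 0.1209]
tcp_rot: [-179.9, 0.1, -90.2]
wrist_force: [16.5, 15.7, 0.8]
opening: 0.0179
```

>>> drive_tool:
  plan:
    - [0, [0.0151, -0.0141, 0], 0]
    - [0, [0.0202, -0.0047, 0], 0]
    - [0, [0.0198, 0.0061, 0], 0]
    - [0, [0.0141, 0.0151, 0], 0]
    - [0, [0.0047, 0.0202, 0], 0]
    - [0, [-0.0061, 0.0198, 0], 0]
    - [0, [-0.0151, 0.0141, 0], 0]
    - [0, [-0.0202, 0.0047, 0], 0]
    - [0, [-0.0198, -0.0061, 0], 0]
    - [0, [-0.0141, -0.0151, 0], 0]

```text
time: 19.08
ee_pos: [0.5597, -0.1527, 0.121]
tcp_rot: [-179.9, 0.1, -90.1]
wrist_force: [13.4, -4.0, -0.6]
opening: 0.0181
```

>>> drive_tool:
  plan:
    - [0, [-0.0047, -0.0202, 0], 0]
    - [0, [0.0061, -0.0198, 0], 0]
    - [0, [0.0151, -0.0141, 0], 0]
    - [0, [0.0202, -0.0047, 0], 0]
    - [0, [0.0198, 0.0061, 0], 0]
    - [0, [0.0141, 0.0151, 0], 0]
    - [0, [0.0047, 0.0202, 0], 0]
    - [0, [-0.0061, 0.0198, 0], 0]
    - [0, [-0.0151, 0.0141, 0], 0]
    - [0, [-0.0202, 0.0047, 0], 0]

```text
time: 20.32
ee_pos: [0.5951, -0.1311, 0.1208]
tcp_rot: [-179.8, 0.1, -90.1]
wrist_force: [3.4, -5.8, 7.4]
opening: 0.0182
```

```bash
python3 - <<'E'
from h import *
p,d,o=snap('wrist','w7.png'); print(o['ee_pos'],o['tcp_rot'],o['time'],o['wrist_force'])
p,d,o=snap('top','t7.png');c=cv2.resize(p[140:280,220:430],None,fx=3.8,fy=3.8,interpolation=cv2.INTER_CUBIC)
cv2.imwrite('pics/t7z.png',c[:,:,::-1])
E
```

```text
[ 0.59505088 -0.13108138  0.12083173] [-1.79809123e+02  1.15287118e-01 -9.01471078e+01] 20.325 [ 3.41002826 -5.78265361  7.39374089]
```

View pics/t7z.png

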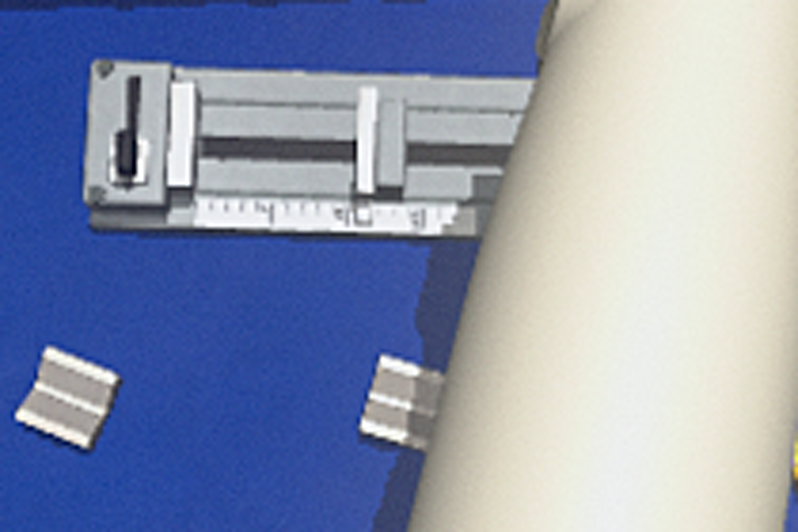

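>>> drive_tool:
  plan:
    - [0, [-0.0198, -0.0061, 0], 0]
    - [0, [-0.0141, -0.0151, 0], 0]
    - [0, [-0.0047, -0.0202, 0], 0]
    - [0, [0.0061, -0.0198, 0], 0]
    - [0, [0.0151, -0.0141, 0], 0]
    - [0, [0.0202, -0.0047, 0], 0]
    - [0, [0.0198, 0.0061, 0], 0]
    - [0, [0.0141, 0.0151, 0], 0]
    - [0, [0.0047, 0.0202, 0], 0]
    - [0, [-0.0061, 0.0198, 0], 0]

```text
time: 21.68
ee_pos: [0.6306, -0.1519, 0.1208]
tcp_rot: [-179.9, -0.1, -90.3]
wrist_force: [-5.6, -7.0, 10.2]
opening: 0.018
```

>>> drive_tool:
  plan:
    - [0, [-0.0151, 0.0141, 0], 0]
    - [0, [-0.0202, 0.0047, 0], 0]
    - [0, [-0.0198, -0.0061, 0], 0]
    - [0, [-0.0141, -0.0151, 0], 0]
    - [0, [-0.0047, -0.0202, 0], 0]
    - [0, [0.0061, -0.0198, 0], 0]
    - [0, [0.0151, -0.0141, 0], 0]
    - [0, [0.0202, -0.0047, 0], 0]
    - [0, [0.0198, 0.0061, 0], 0]
    - [0, [0.0141, 0.0151, 0], 0]

```text
time: 22.92
ee_pos: [0.6302, -0.1916, 0.1207]
tcp_rot: [179.9, 0.0, -90.3]
wrist_force: [-18.0, 6.7, 17.9]
opening: 0.0181
```

>>> drive_tool:
  plan:
    - [0, [0.0047, 0.0202, 0], 0]
    - [0, [-0.0061, 0.0198, 0], 0]
    - [0, [-0.0151, 0.0141, 0], 0]
    - [0, [-0.0202, 0.0047, 0], 0]
    - [0, [-0.0198, -0.0061, 0], 0]
    - [0, [-0.0141, -0.0151, 0], 0]
    - [0, [-0.0047, -0.0202, 0], 0]
    - [0, [0.0061, -0.0198, 0], 0]
    - [0, [0.0151, -0.0141, 0], 0]
    - [0, [0.0202, -0.0047, 0], 0]

```text
time: 24.18
ee_pos: [0.5971, -0.2117, 0.1207]
tcp_rot: [-180.0, 0.3, -90.2]
wrist_force: [-3.8, 26.5, 15.9]
opening: 0.0181
```

>>> drive_tool:
  plan:
    - [0, [0.0198, 0.0061, 0], 0]
    - [0, [0.0141, 0.0151, 0], 0]
    - [0, [0.0047, 0.0202, 0], 0]
    - [0, [-0.0061, 0.0198, 0], 0]
    - [0, [-0.0151, 0.0141, 0], 0]
    - [0, [-0.0202, 0.0047, 0], 0]
    - [0, [0, 0, 0], 0]

```text
time: 25.05
ee_pos: [0.5934, -0.1314, 0.1209]
tcp_rot: [-180.0, 0.1, -90.2]
wrist_force: [-2.3, 8.8, 9.9]
opening: 0.0183
```

>>> drive_tool:
  plan:
    - [1, [0, 0, 0], 0]
    - [1, [0, 0, 0], 0]
    - [1, [0, 0, 0], 0]
    - [1, [0, 0, 0.04], 0]
    - [1, [0, 0, 0.04], 0]
    - [1, [-0.03, 0.035, 0.02], 0]
    - [1, [-0.03, 0.035, 0.02], 0]
    - [1, [-0.03, 0.035, 0.01], 0]
    - [1, [-0.03, 0.035, 0], 0]
    - [1, [0, 0, 0], 0]

```text
time: 26.3
ee_pos: [0.4723, 0.0102, 0.2511]
tcp_rot: [-179.9, 0.1, -90.1]
wrist_force: [0.2, -0.1, -0.3]
opening: 0.0853
```

>>> drive_tool:
  plan:
    - [1, [0, 0, 0], 0]

```text
time: 26.42
ee_pos: [0.4738, 0.0085, 0.2503]
tcp_rot: [-180.0, 0.1, -90.2]
wrist_force: [0.0, -0.8, 0.2]
opening: 0.0852
```

```bash
python3 - <<'E'
from h import *
p,d,o=snap('wrist','w8.png'); print(o['ee_pos'],o['tcp_rot'],o['time'],o['wrist_force'])
E
```

```text
[0.47380838 0.00853861 0.25025434] [-1.79961053e+02  5.39993263e-02 -9.01819371e+01] 26.425 [ 0.01306941 -0.83441843  0.2403937 ]
```

View pics/w8.png

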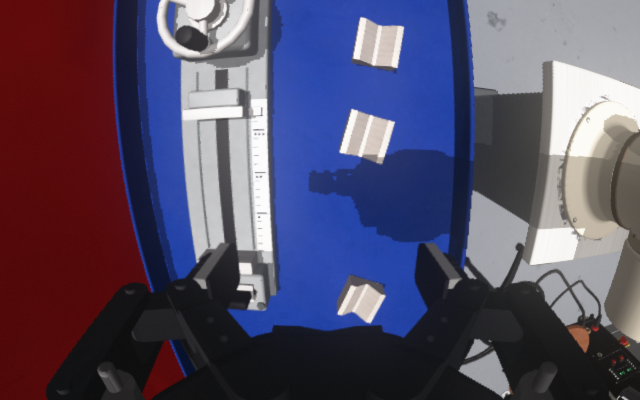

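```bash
cat >> h.py <<'E'
def cloud(o,d):
    R,p=wpose(o); v,u=np.mgrid[0:400,0:640]; ax=(u-C['cx'])/C['fx']; ay=(v-C['cy'])/C['fx']; th=np.hypot(ax,ay)+1e-9
    k=np.tan(th)/th; r=np.stack([ax*k,ay*k,np.ones_like(th)],-1)*d[...,None]
    return (r@M[:3,:3].T+M[:3,3])@R.T+p
def blocks(f,rng=(.3,.53),zoff=0.0):
    z=np.load('pics/'+f); o={'ee_pos':z['pos'],'tcp_rot':z['rot']}; P=cloud(o,z['d']); p=z['p'].astype(int)
    m=(P[...,2]>.006+zoff)&(P[...,2]<.04+zoff)&(P[...,0]>rng[0])&(P[...,0]<rng[1])&(np.abs(p[...,0]-p[...,2])<60)&(z['d']>.1)
    n,l,s,c=cv2.connectedComponentsWithStats(m.astype(np.uint8),connectivity=8)
    for i in range(1,n):
        if s[i,4]<300: continue
        Q=P[l==i]; r=cv2.minAreaRect((Q[:,:2]*1000).astype(np.float32))
        a=np.radians(r[2]); e=np.array([np.cos(a),np.sin(a)]); f=np.array([-e[1],e[0]]); cen=np.array(r[0])/1000
        q=Q[:,:2]-cen; zt=Q[:,2]
        ce=zt[np.abs(q@e)<.006].mean(); cf=zt[np.abs(q@f)<.006].mean()
        # groove along e -> low for |q.f| small
        g=e if cf<ce else f
        print('px',s[i,:4],'cen',cen.round(4),'size',np.round(r[1],1),'groove ang',round(np.degrees(np.arctan2(g[1],g[0])),1),'ztop',np.percentile(zt,95).round(4),ce.round(3),cf.round(3))
E
python3 - <<'E'
from h import *
blocks('w8.npz')
z=np.load('pics/w8.npz'); P=cloud({'ee_pos':z['pos'],'tcp_rot':z['rot']},z['d'])
print('table',P[180,300],P[100,330])
E
```

```text
px [449   0  20 264] cen [ 0.3136 -0.0424] size [  3.2 336.2] groove ang 2.8 ztop 0.0384 0.024 0.023
px [352  18  52  52] cen [ 0.4171 -0.1391] size [51.1 50.8] groove ang 80.8 ztop 0.0304 0.023 0.015
px [339 109  56  55] cen [ 0.4299 -0.0323] size [50.7 51.1] groove ang 74.4 ztop 0.0304 0.023 0.015
px [337 276  49  47] cen [0.43  0.185] size [51.7 50.8] groove ang 68.9 ztop 0.0302 0.023 0.015
table [ 5.07242613e-01  2.31551176e-02 -4.87857712e-04] [ 0.47020312 -0.07382658 -0.00143925]
```

```bash
python3 - <<'E'
from h import *
for f in('w8.npz','w2.npz'):
    z=np.load('pics/'+f); P=cloud({'ee_pos':z['pos'],'tcp_rot':z['rot']},z['d']); p=z['p'].astype(int)
    X,Y,Z=P[...,0],P[...,1],P[...,2]; g=(np.abs(p[...,0]-p[...,2])<60)
    for y0,y1 in((-.10,-.07),(-.06,-.04),(-.02,.02),(.02,.05),(.05,.09)):
        m=(X>.52)&(X<.68)&(Y>y0)&(Y<y1)&g&(Z>.01)&(Z<.024)
        if m.sum()>50: print(f,y0,X[m].min().round(4),X[m].max().round(4),'mid',((X[m].min()+X[m].max())/2).round(4),np.median(Z[m]).round(4))
    m=(X>.55)&(X<.64)&(Z>.052)&(Z<.059)&(Y>-.11)&(Y<.2)
    h,e=np.histogram(Y[m],bins=np.arange(-.11,.2,.002)); print([(round(a,3),int(b)) for a,b in zip(e,h) if b>8])
E
```

```text
w8.npz -0.1 0.5406 0.6504 mid 0.5955 0.0197
w8.npz -0.06 0.5407 0.6514 mid 0.5961 0.0199
w8.npz -0.02 0.5416 0.6521 mid 0.5968 0.0199
w8.npz 0.02 0.5419 0.652 mid 0.5969 0.0199
w8.npz 0.05 0.542 0.6526 mid 0.5973 0.0199
[(np.float64(-0.07), 49), (np.float64(-0.068), 110), (np.float64(-0.066), 111), (np.float64(-0.064), 112), (np.float64(-0.062), 113), (np.float64(-0.06), 117), (np.float64(-0.058), 46), (np.float64(0.108), 30), (np.float64(0.11), 20), (np.float64(0.112), 19), (np.float64(0.114), 21), (np.float64(0.116), 16), (np.float64(0.118), 21), (np.float64(0.12), 18), (np.float64(0.122), 18), (np.float64(0.124), 35), (np.float64(0.126), 41), (np.float64(0.128), 34), (np.float64(0.13), 36), (np.float64(0.132), 32), (np.float64(0.134), 34), (np.float64(0.136), 38), (np.float64(0.138), 18), (np.float64(0.14), 16), (np.float64(0.142), 19), (np.float64(0.144), 12), (np.float64(0.146), 19), (np.float64(0.148), 17), (np.float64(0.15), 18), (np.float64(0.152), 16), (np.float64(0.154), 13), (np.float64(0.156), 15), (np.float64(0.158), 18), (np.float64(0.16), 10), (np.float64(0.162), 24), 
[... 828 characters left out ...]
(np.float64(0.122), 83), (np.float64(0.124), 173), (np.float64(0.126), 149), (np.float64(0.128), 137), (np.float64(0.13), 133), (np.float64(0.132), 128), (np.float64(0.134), 147), (np.float64(0.136), 91), (np.float64(0.138), 91), (np.float64(0.14), 77), (np.float64(0.142), 91), (np.float64(0.144), 92), (np.float64(0.146), 87), (np.float64(0.148), 81), (np.float64(0.15), 73), (np.float64(0.152), 85), (np.float64(0.154), 77), (np.float64(0.156), 77), (np.float64(0.158), 76), (np.float64(0.16), 79), (np.float64(0.162), 88), (np.float64(0.164), 75), (np.float64(0.166), 77), (np.float64(0.168), 69), (np.float64(0.17), 91), (np.float64(0.172), 97), (np.float64(0.174), 79), (np.float64(0.176), 17)]
```

>>> drive_tool:
  plan:
    - [1, [-0.022, -0.02, -0.05], -7.7]
    - [1, [-0.022, -0.02, -0.05], -7.7]
    - [1, [0, 0, -0.05], 0]
    - [1, [0, 0, 0], 0]
    - [1, [0, 0, 0], 0]

```text
time: 27.1
ee_pos: [0.4305, -0.0316, 0.1021]
tcp_rot: [-179.9, 0.1, -105.6]
wrist_force: [0.2, 0.2, 1.2]
opening: 0.0851
```

>>> drive_tool:
  plan:
    - [1, [0, 0, -0.04], 0]
    - [1, [0, -0.001, -0.034], 0]
    - [1, [0, 0, 0], 0]
    - [0, [0, 0, 0], 0]
    - [0, [0, 0, 0], 0]
    - [0, [0, 0, 0], 0]
    - [0, [0, 0, 0], 0]
    - [0, [0, 0, 0], 0]
  grip_force: 60

```text
time: 28.1
ee_pos: [0.4308, -0.0323, 0.0285]
tcp_rot: [-179.8, 0.1, -105.6]
wrist_force: [-0.4, -1.5, 6.9]
opening: 0.0482
```

>>> drive_tool:
  plan:
    - [0, [0, 0, 0.04], 0]
    - [0, [0, 0, 0.04], 0]
    - [0, [0.04, 0.0145, 0.01], 5]
    - [0, [0.042, 0.0145, 0], 5]
    - [0, [0.042, 0.0145, 0], 5]
    - [0, [0.042, 0.0145, 0], 0]
    - [0, [0, 0, 0], 0]
    - [0, [0, 0, 0], 0]

```text
time: 29.1
ee_pos: [0.595, 0.0258, 0.1162]
tcp_rot: [180.0, 0.1, -90.6]
wrist_force: [-0.2, -0.2, -4.0]
opening: 0.0485
```

```bash
python3 - <<'E'
from h import *
p,d,o=snap('wrist','w9.png'); print(o['ee_pos'],o['tcp_rot'],o['time'],o['wrist_force'])
E
```

```text
[0.59499239 0.02576399 0.11616336] [ 1.79953853e+02  6.65031990e-02 -9.05893097e+01] 29.1 [-0.21845047 -0.19859841 -4.02758748]
```

View pics/w9.png

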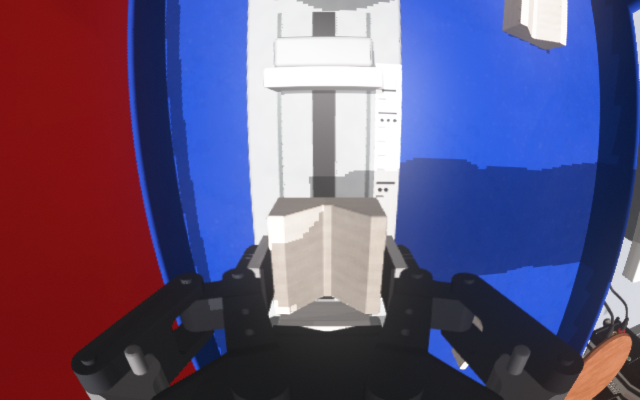

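>>> drive_tool:
  plan:
    - [0, [0.0015, 0, -0.03], 0]
    - [0, [0, 0, -0.025], 0]
    - [0, [0, 0, -0.009], 0]
    - [0, [0, 0, -0.002], 0]
    - [0, [0, 0, 0], 0]

```text
time: 29.78
ee_pos: [0.5973, 0.0257, 0.0515]
tcp_rot: [-179.9, 0.1, -90.6]
wrist_force: [0.7, 0.1, -4.0]
opening: 0.0487
```

>>> drive_tool:
  plan:
    - [0, [0, 0, -0.0015], 0]
    - [0, [0, 0, -0.001], 0]
    - [0, [0, 0, 0], 0]

```text
time: 30.15
ee_pos: [0.5972, 0.0258, 0.0486]
tcp_rot: [-179.9, 0.1, -90.6]
wrist_force: [-1.5, -0.8, 2.6]
opening: 0.0488
```

>>> drive_tool:
  plan:
    - [1, [0, 0, 0], 0]
    - [1, [0, 0, 0], 0]
    - [1, [0, 0, 0], 0]
    - [1, [0, 0, 0.05], 0]
    - [1, [0, 0, 0.06], 0]
    - [1, [-0.045, -0.041, 0], -4.3]
    - [1, [-0.045, -0.041, 0], -4.3]
    - [1, [-0.045, -0.041, 0], 0]
    - [1, [-0.045, -0.041, 0], 0]
    - [1, [0, 0, 0], 0]

```text
time: 31.4
ee_pos: [0.4148, -0.1402, 0.1584]
tcp_rot: [-179.9, 0.0, -99.4]
wrist_force: [0.4, 0.5, 0.6]
opening: 0.0855
```

>>> drive_tool:
  plan:
    - [1, [0, 0, 0], 0]

```text
time: 31.52
ee_pos: [0.4172, -0.1383, 0.1581]
tcp_rot: [-179.9, 0.1, -99.3]
wrist_force: [1.0, 0.5, 0.2]
opening: 0.0856
```

```bash
python3 - <<'E'
from h import *
p,d,o=snap('wrist','w10.png'); print(o['ee_pos'],o['tcp_rot'],o['time'],o['wrist_force']); blocks('w10.npz')
E
```

```text
[ 0.41724026 -0.13829439  0.15806023] [-1.79920992e+02  8.03817255e-02 -9.92513568e+01] 31.525 [0.9699384  0.52962913 0.17795778]
px [399   0  53 256] cen [ 0.32   -0.1773] size [  2.3 245. ] groove ang 92.8 ztop 0.0376 0.023 0.024
px [176   7  66  57] cen [ 0.4994 -0.2968] size [62.3 38.5] groove ang 2.0 ztop 0.0175 0.016 0.015
px [286  21  86  83] cen [ 0.3969 -0.2497] size [57.6 54.6] groove ang 132.7 ztop 0.0303 0.016 0.023
px [298 158  60  63] cen [ 0.4168 -0.1399] size [50.5 49.4] groove ang 79.9 ztop 0.0303 0.023 0.015
```

View pics/w10.png

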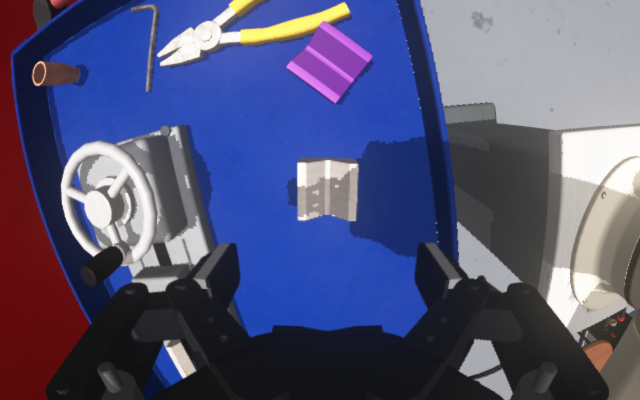

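>>> drive_tool:
  plan:
    - [1, [0, -0.001, -0.045], 0]
    - [1, [0, 0, -0.045], -0.5]
    - [1, [0, 0, -0.039], 0]
    - [1, [0, 0, 0], 0]
    - [0, [0, 0, 0], 0]
    - [0, [0, 0, 0], 0]
    - [0, [0, 0, 0], 0]
    - [0, [0, 0, 0], 0]
    - [0, [0, 0, 0], 0]

```text
time: 32.7
ee_pos: [0.4182, -0.1394, 0.0309]
tcp_rot: [-179.8, 0.1, -99.7]
wrist_force: [-0.6, 1.4, 6.6]
opening: 0.0481
```

>>> drive_tool:
  plan:
    - [0, [0, 0, 0.045], 0]
    - [0, [0, 0, 0.045], 0]
    - [0, [0.034, 0.023, 0.02], 4.6]
    - [0, [0.036, 0.022, 0], 4.6]
    - [0, [0.036, 0.022, 0], 0]
    - [0, [0.036, 0.022, 0], 0]
    - [0, [0.036, 0.022, 0], 0]
    - [0, [0, 0, 0], 0]
    - [0, [0, 0, 0], 0]

```text
time: 33.83
ee_pos: [0.5946, -0.0283, 0.1387]
tcp_rot: [180.0, 0.1, -90.5]
wrist_force: [-0.6, -0.1, -3.9]
opening: 0.0481
```

```bash
python3 - <<'E'
from h import *
p,d,o=snap('wrist','w11.png'); print(o['ee_pos'],o['tcp_rot'],o['time'],o['wrist_force'])
E
```

```text
[ 0.59458283 -0.02826254  0.13870146] [ 1.79968913e+02  6.91644867e-02 -9.04879939e+01] 33.825 [-0.62950551 -0.06426605 -3.85250446]
```

View pics/w11.png

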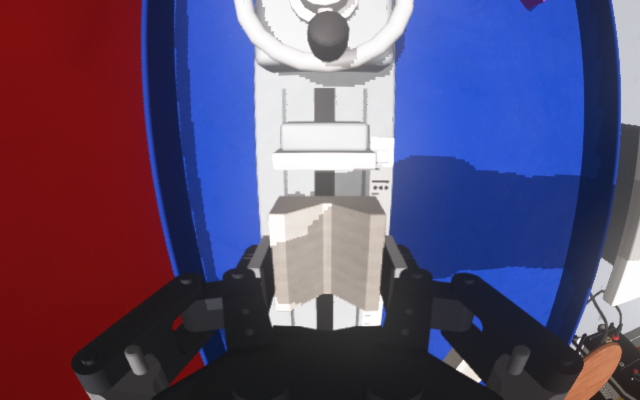

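```bash
python3 - <<'E'
from h import *
z=np.load('pics/w11.npz'); P=cloud({'ee_pos':z['pos'],'tcp_rot':z['rot']},z['d'])
for u in (300,325,350):
    print([(v,P[v,u].round(4).tolist()) for v in range(144,172,3)])
E
```

```text
[(144, [0.6123, -0.0742, 0.0508]), (147, [0.6123, -0.0722, 0.0511]), (150, [0.6124, -0.0702, 0.0513]), (153, [0.6121, -0.0686, 0.0548]), (156, [0.6121, -0.0666, 0.0549]), (159, [0.6122, -0.0645, 0.0548]), (162, [0.6123, -0.0624, 0.0543]), (165, [0.6123, -0.0605, 0.0553]), (168, [0.6124, -0.0584, 0.0547]), (171, [0.6157, -0.0495, 0.0182])]
[(144, [0.5955, -0.0738, 0.0497]), (147, [0.5955, -0.0719, 0.0503]), (150, [0.5955, -0.0698, 0.0504]), (153, [0.5955, -0.0681, 0.053]), (156, [0.5955, -0.0663, 0.0549]), (159, [0.5955, -0.0644, 0.0551]), (162, [0.5956, -0.0623, 0.0546]), (165, [0.5956, -0.0602, 0.0547]), (168, [0.5956, -0.0582, 0.0549]), (171, [0.5959, -0.0495, 0.0196])]
[(144, [0.5787, -0.0739, 0.051]), (147, [0.5787, -0.072, 0.0521]), (150, [0.5785, -0.0696, 0.0496]), (153, [0.5788, -0.068, 0.053]), (156, [0.5789, -0.0662, 0.0547]), (159, [0.5789, -0.0641, 0.0542]), (162, [0.5789, -0.0622, 0.0547]), (165, [0.5789, -0.0602, 0.0553]), (168, [0.5788, -0.058, 0.0544]), (171, [0.5762, -0.0492, 0.0187])]
```

>>> drive_tool:
  plan:
    - [0, [0.0015, 0.001, -0.04], 0]
    - [0, [0, 0, -0.035], 0]
    - [0, [0, 0, -0.008], 0]
    - [0, [0, 0, -0.003], 0]
    - [0, [0, 0, -0.001], 0]
    - [0, [0, 0, 0], 0]

```text
time: 34.62
ee_pos: [0.597, -0.0273, 0.0531]
tcp_rot: [-179.9, 0.1, -90.5]
wrist_force: [-0.3, -0.2, -4.0]
opening: 0.0484
```

>>> drive_tool:
  plan:
    - [0, [-0.0005, 0, -0.001], 0]
    - [0, [0, 0, -0.001], 0]
    - [0, [0, 0, 0], 0]

```text
time: 35.0
ee_pos: [0.5962, -0.0272, 0.051]
tcp_rot: [-179.9, 0.1, -90.5]
wrist_force: [-3.2, -0.3, 5.8]
opening: 0.0484
```

>>> drive_tool:
  plan:
    - [1, [0, 0, 0], 0]
    - [1, [0, 0, 0], 0]
    - [1, [0, 0, 0], 0]
    - [1, [0, 0, 0.055], 0]
    - [1, [0, 0, 0.06], 0]
    - [1, [-0.033, 0.042, 0], -7]
    - [1, [-0.033, 0.042, 0], -7]
    - [1, [-0.033, 0.042, 0], -6.6]
    - [1, [-0.033, 0.042, 0], 0]
    - [1, [-0.033, 0.042, 0], 0]

```text
time: 36.25
ee_pos: [0.4298, 0.1839, 0.1649]
tcp_rot: [-180.0, 0.1, -111.1]
wrist_force: [1.1, 1.2, 0.3]
opening: 0.0855
```

>>> drive_tool:
  plan:
    - [1, [0, 0.001, 0], 0]
    - [1, [0, 0, 0], 0]

```text
time: 36.5
ee_pos: [0.4311, 0.1839, 0.1649]
tcp_rot: [-179.9, 0.1, -111.0]
wrist_force: [0.3, -0.8, -0.5]
opening: 0.0854
```

```bash
python3 - <<'E'
from h import *
p,d,o=snap('wrist','w12.png'); print(o['ee_pos'],o['tcp_rot'],o['time'],o['wrist_force']); blocks('w12.npz')
E
```

```text
[0.43111692 0.18388718 0.16490679] [-1.79948251e+02  8.58077534e-02 -1.11049224e+02] 36.5 [ 0.30168368 -0.79370353 -0.47737488]
px [405   0  79 204] cen [0.3042 0.1485] size [  2.4 196.2] groove ang 2.8 ztop 0.0386 0.027 0.024
px [300 160  60  61] cen [0.4294 0.1854] size [50.5 50.3] groove ang 69.0 ztop 0.0303 0.023 0.015
px [373 266  43  36] cen [0.4019 0.3091] size [44.5 44.5] groove ang 46.4 ztop 0.0087 0.008 0.008
```

View pics/w12.png

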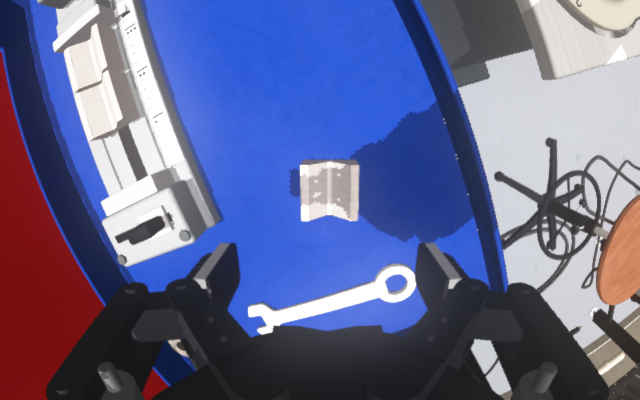

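>>> drive_tool:
  plan:
    - [1, [-0.001, 0.001, -0.045], 0]
    - [1, [0, 0, -0.045], 0]
    - [1, [0, 0, -0.045], 0]
    - [1, [0, 0, 0], 0]
    - [0, [0, 0, 0], 0]
    - [0, [0, 0, 0], 0]
    - [0, [0, 0, 0], 0]
    - [0, [0, 0, 0], 0]
    - [0, [0, 0, 0], 0]

```text
time: 37.67
ee_pos: [0.4313, 0.1852, 0.0322]
tcp_rot: [-179.8, 0.2, -111.1]
wrist_force: [-0.5, -1.7, 6.4]
opening: 0.0481
```

>>> drive_tool:
  plan:
    - [0, [0, 0, 0.045], 0]
    - [0, [0, 0, 0.05], 0]
    - [0, [0.033, -0.022, 0.02], 7]
    - [0, [0.033, -0.021, 0], 7]
    - [0, [0.033, -0.021, 0], 6.6]
    - [0, [0.033, -0.021, 0], 0]
    - [0, [0.033, -0.021, 0], 0]
    - [0, [0, 0, 0], 0]
    - [0, [0, 0, 0], 0]

```text
time: 38.8
ee_pos: [0.5948, 0.0788, 0.1451]
tcp_rot: [-180.0, 0.1, -90.5]
wrist_force: [-0.3, 0.8, -3.2]
opening: 0.0481
```

```bash
python3 - <<'E'
from h import *
p,d,o=snap('wrist','w13.png'); print(o['ee_pos'],o['tcp_rot'],o['time'],o['wrist_force']); blocks('w13.npz',(.52,.68),.02)
E
```

```text
[0.59478985 0.078834   0.14509634] [-1.79989328e+02  8.25324465e-02 -9.05144306e+01] 38.8 [-0.25570047  0.80782458 -3.23530198]
px [272   0 116  95] cen [ 0.5897 -0.0366] size [69.3 84.4] groove ang 89.2 ztop 0.0551 0.044 0.041
px [287  97  73  71] cen [0.5972 0.0258] size [50.2 50.2] groove ang 89.3 ztop 0.0503 0.044 0.035
px [269 293  64  26] cen [0.6181 0.1645] size [52.5 27.8] groove ang 93.8 ztop 0.0585 0.056 0.056
```

View pics/w13.png

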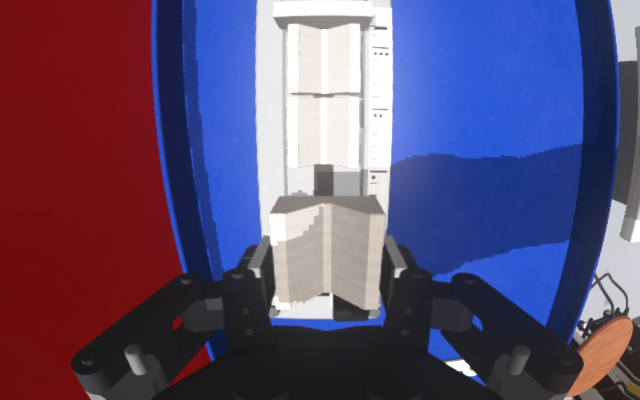

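>>> drive_tool:
  plan:
    - [0, [0.002, 0, -0.04], 0]
    - [0, [0, 0, -0.035], 0]
    - [0, [0, 0, -0.012], 0]
    - [0, [0, 0, -0.004], 0]
    - [0, [0, 0, -0.001], 0]
    - [0, [0, 0, 0], 0]

```text
time: 39.6
ee_pos: [0.5976, 0.0789, 0.0541]
tcp_rot: [-179.9, 0.1, -90.5]
wrist_force: [-0.1, -0.1, -2.2]
opening: 0.0486
```

>>> drive_tool:
  plan:
    - [0, [-0.0005, 0, -0.001], 0]
    - [0, [0, 0, -0.001], 0]
    - [0, [0, 0, 0], 0]

```text
time: 39.98
ee_pos: [0.5968, 0.0788, 0.0522]
tcp_rot: [-179.9, 0.1, -90.5]
wrist_force: [-3.0, 0.5, 5.6]
opening: 0.0486
```

>>> drive_tool:
  plan:
    - [1, [0, 0, 0], 0]
    - [1, [0, 0, 0], 0]
    - [1, [0, 0, 0], 0]
    - [1, [0, 0, 0.06], 0]
    - [1, [0, 0, 0.06], 0]
    - [1, [-0.001, -0.05, 0.02], 0]
    - [1, [-0.001, -0.05, 0.01], 0]
    - [1, [-0.001, -0.05, 0], 0]
    - [1, [0, -0.04, 0], 0]
    - [1, [0, 0, 0], 0]

```text
time: 41.22
ee_pos: [0.5932, -0.1137, 0.2005]
tcp_rot: [-180.0, 0.1, -90.7]
wrist_force: [0.5, 0.2, 0.4]
opening: 0.0853
```

```bash
python3 - <<'E'
from h import *
p,d,o=snap('wrist','w14.png'); print(o['ee_pos'],o['tcp_rot'],o['time'],o['wrist_force'])
p,d,o=snap('top','t14.png');c=cv2.resize(p[140:280,220:430],None,fx=3.8,fy=3.8,interpolation=cv2.INTER_CUBIC)
cv2.imwrite('pics/t14z.png',c[:,:,::-1])
E
```

```text
[ 0.59321608 -0.11368245  0.2005465 ] [-1.79992498e+02  5.92508039e-02 -9.06981041e+01] 41.225 [0.53215835 0.17790151 0.40808277]
```

View pics/w14.png

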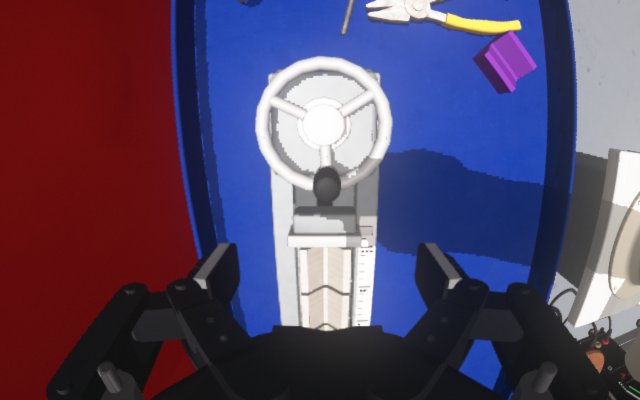

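View pics/t14z.png

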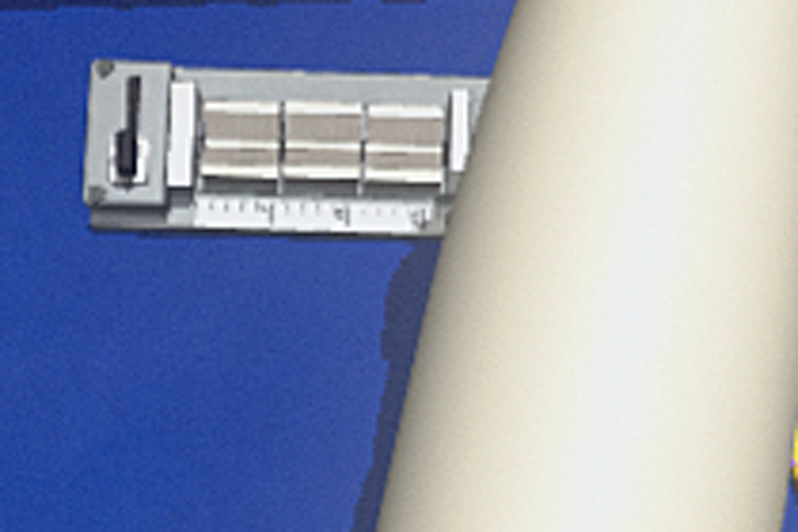

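>>> drive_tool:
  plan:
    - [1, [0, -0.0178, -0.025], 0]
    - [1, [0, 0, -0.03], 0]
    - [1, [0, 0, -0.025], 0]
    - [1, [0, 0, 0], 0]
    - [0, [0, 0, 0], 0]
    - [0, [0, 0, 0], 0]
    - [0, [0, 0, 0], 0]
    - [0, [0, 0, 0], 0]
    - [0, [0, 0, 0], 0]
  grip_force: 30

```text
time: 42.45
ee_pos: [0.5936, -0.129, 0.1214]
tcp_rot: [-179.9, 0.1, -90.5]
wrist_force: [0.2, 1.4, 4.2]
opening: 0.0182
```

>>> drive_tool:
  plan:
    - [0, [0.0202, -0.0047, 0], 0]
    - [0, [0.0151, -0.0141, 0], 0]
    - [0, [0.0061, -0.0198, 0], 0]
    - [0, [-0.0047, -0.0202, 0], 0]
    - [0, [-0.0141, -0.0151, 0], 0]
    - [0, [0, 0, 0], 0]

```text
time: 43.2
ee_pos: [0.6149, -0.204, 0.1214]
tcp_rot: [180.0, 0.1, -90.6]
wrist_force: [-3.0, -0.4, 5.9]
opening: 0.0181
```

>>> drive_tool:
  plan:
    - [0, [-0.0095, -0.005, 0], 0]
    - [0, [-0.0095, -0.002, 0], 0]
    - [0, [-0.0105, 0.001, 0], 0]
    - [0, [-0.0095, 0.004, 0], 0]
    - [0, [0, 0, 0], 0]

```text
time: 43.82
ee_pos: [0.5766, -0.2044, 0.1214]
tcp_rot: [-179.9, 0.1, -90.5]
wrist_force: [-0.4, 5.6, 6.8]
opening: 0.0184
```

```bash
python3 - <<'E'
from h import *
p,d,o=snap('top','t15.png');c=cv2.resize(p[150:220,230:360],None,fx=6,fy=6,interpolation=cv2.INTER_CUBIC)
cv2.imwrite('pics/t15z.png',c[:,:,::-1])
snap('side','s15.png')
E
```

```text
(no output)
```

View pics/t15z.png

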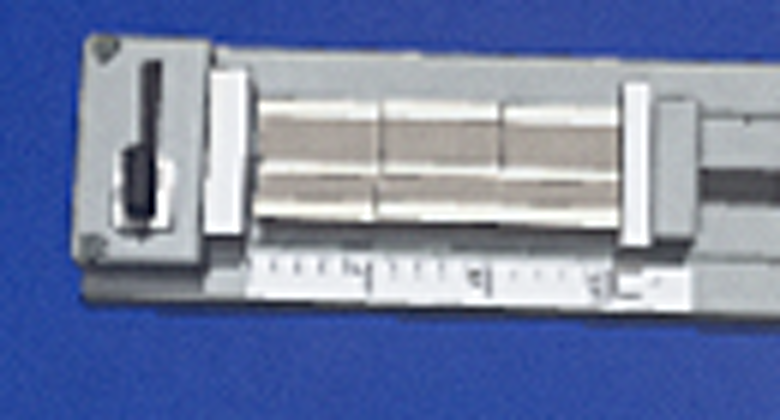

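>>> drive_tool:
  plan:
    - [0, [-0.0095, 0.0046, 0], 0]
    - [0, [-0.0063, 0.0083, 0], 0]
    - [0, [0, 0, 0], 0]

```text
time: 44.3
ee_pos: [0.562, -0.1913, 0.1214]
tcp_rot: [-179.8, 0.1, -90.5]
wrist_force: [4.8, 6.8, 3.9]
opening: 0.0179
```

>>> drive_tool:
  plan:
    - [0, [-0.002, 0.0045, 0], 0]
    - [0, [-0.002, 0.005, 0], 0]
    - [0, [0, 0, 0], 0]

```text
time: 44.68
ee_pos: [0.5576, -0.1825, 0.1214]
tcp_rot: [-179.9, 0.1, -90.5]
wrist_force: [3.4, 1.1, 6.2]
opening: 0.018
```

```bash
python3 - <<'E'
from h import *
p,d,o=snap('top','t16.png');c=cv2.resize(p[150:220,230:360],None,fx=6,fy=6,interpolation=cv2.INTER_CUBIC)
cv2.imwrite('pics/t16z.png',c[:,:,::-1])
E
```

```text
(no output)
```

View pics/t16z.png

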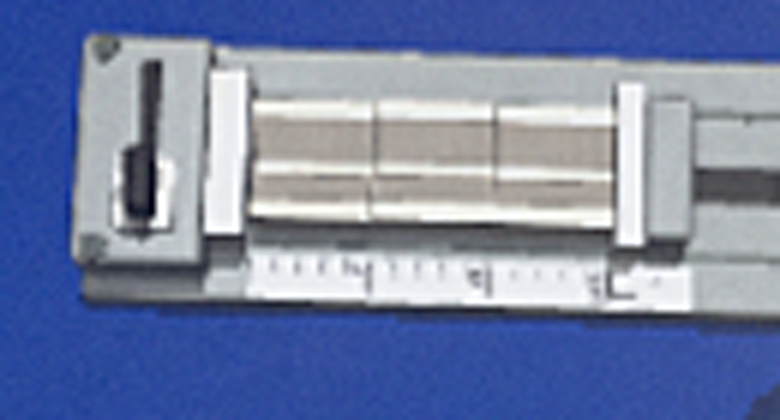

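>>> drive_tool:
  plan:
    - [0, [-0.001, 0.005, 0], 0]
    - [0, [0, 0, 0], 0]

```text
time: 44.98
ee_pos: [0.5563, -0.1778, 0.1214]
tcp_rot: [-179.9, 0.0, -90.5]
wrist_force: [1.5, 0.1, 7.7]
opening: 0.0178
```

>>> drive_tool:
  plan:
    - [0, [-0.0004, 0.005, 0], 0]
    - [0, [0, 0, 0], 0]

```text
time: 45.22
ee_pos: [0.5556, -0.1729, 0.1214]
tcp_rot: [-180.0, 0.0, -90.5]
wrist_force: [-1.0, -0.7, 8.6]
opening: 0.018
```

>>> drive_tool:
  plan:
    - [0, [0.0002, 0.003, 0], 0]
    - [0, [0, 0, 0], 0]

```text
time: 45.48
ee_pos: [0.5555, -0.1701, 0.1214]
tcp_rot: [180.0, 0.0, -90.5]
wrist_force: [-3.1, -1.4, 9.2]
opening: 0.0181
```

>>> drive_tool:
  plan:
    - [0, [0.0005, 0.004, 0], 0]
    - [0, [0, 0, 0], 0]

```text
time: 45.72
ee_pos: [0.5556, -0.166, 0.1214]
tcp_rot: [179.9, 0.0, -90.5]
wrist_force: [-4.5, -1.4, 9.4]
opening: 0.0182
```

>>> drive_tool:
  plan:
    - [0, [0.0008, 0.004, 0], 0]
    - [0, [0, 0, 0], 0]

```text
time: 45.98
ee_pos: [0.5561, -0.162, 0.1213]
tcp_rot: [179.9, 0.0, -90.5]
wrist_force: [-6.6, -1.2, 11.0]
opening: 0.0177
```

```bash
python3 - <<'E'
from h import *
p,d,o=snap('top','t17.png');c=cv2.resize(p[150:220,230:360],None,fx=6,fy=6,interpolation=cv2.INTER_CUBIC)
cv2.imwrite('pics/t17z.png',c[:,:,::-1])
E
```

```text
(no output)
```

View pics/t17z.png

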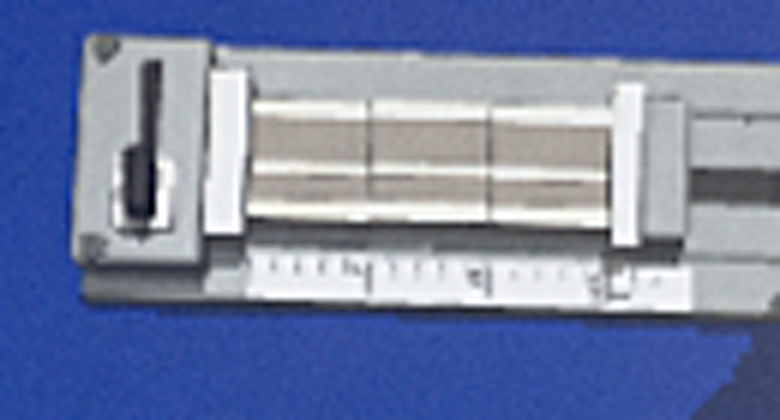

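>>> drive_tool:
  plan:
    - [0, [0.0006, 0.004, 0], 0]
    - [0, [0, 0, 0], 0]

```text
time: 46.28
ee_pos: [0.5569, -0.1583, 0.1214]
tcp_rot: [179.9, -0.0, -90.5]
wrist_force: [-4.9, -3.4, 10.2]
opening: 0.0177
```

>>> drive_tool:
  plan:
    - [0, [0.001, 0.0035, 0], 0]
    - [0, [0, 0, 0], 0]

```text
time: 46.52
ee_pos: [0.5579, -0.1552, 0.1214]
tcp_rot: [179.9, -0.1, -90.6]
wrist_force: [-5.0, -4.8, 10.5]
opening: 0.0179
```

>>> drive_tool:
  plan:
    - [0, [0.0014, 0.0035, 0], 0]
    - [0, [0, 0, 0], 0]

```text
time: 46.78
ee_pos: [0.5591, -0.1524, 0.1214]
tcp_rot: [179.9, -0.1, -90.6]
wrist_force: [-6.1, -7.7, 10.3]
opening: 0.0182
```

>>> drive_tool:
  plan:
    - [0, [0.001, 0.0025, 0], 0]
    - [0, [0, 0, 0], 0]

```text
time: 47.02
ee_pos: [0.5599, -0.1505, 0.1213]
tcp_rot: [179.9, -0.2, -90.6]
wrist_force: [-7.0, -12.5, 10.4]
opening: 0.0181
```

```bash
python3 - <<'E'
from h import *
p,d,o=snap('top','t18.png');c=cv2.resize(p[150:220,230:360],None,fx=6,fy=6,interpolation=cv2.INTER_CUBIC)
cv2.imwrite('pics/t18z.png',c[:,:,::-1])
E
```

```text
(no output)
```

View pics/t18z.png

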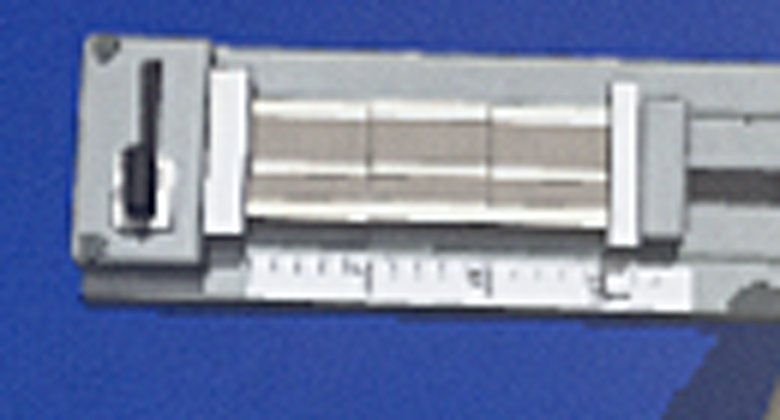

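>>> drive_tool:
  plan:
    - [0, [0.0008, 0.0015, 0], 0]
    - [0, [0, 0, 0], 0]

```text
time: 47.32
ee_pos: [0.5605, -0.1495, 0.1213]
tcp_rot: [179.9, -0.3, -90.7]
wrist_force: [-7.9, -14.9, 10.1]
opening: 0.018
```

>>> drive_tool:
  plan:
    - [1, [0, 0, 0], 0]
    - [1, [0, 0, 0], 0]
    - [1, [0, 0, 0], 0]
    - [1, [0, 0, 0.05], 0]
    - [1, [0.009, 0, 0.05], 0]
    - [1, [0.009, 0.05, 0], 0]
    - [1, [0, 0.05, 0], 0]
    - [1, [0, 0.05, 0], 0]
    - [1, [0, 0.05, 0], 0]
    - [1, [0, 0, 0], 0]

```text
time: 48.58
ee_pos: [0.5798, 0.0567, 0.2204]
tcp_rot: [180.0, 0.1, -90.2]
wrist_force: [-0.3, -1.1, -0.8]
opening: 0.0851
```

>>> drive_tool:
  plan:
    - [1, [0, 0.03, 0], 0]
    - [1, [0, 0, 0], 0]

```text
time: 48.82
ee_pos: [0.58, 0.0843, 0.2205]
tcp_rot: [180.0, 0.1, -90.4]
wrist_force: [0.6, -0.3, 0.4]
opening: 0.0854
```

```bash
python3 - <<'E'
from h import *
p,d,o=snap('wrist','w19.png'); print(o['ee_pos'],o['tcp_rot'],o['time'],o['wrist_force'])
c=cv2.resize(p[60:260,240:440],None,fx=3,fy=3,interpolation=cv2.INTER_CUBIC); cv2.imwrite('pics/w19z.png',c[:,:,::-1])
z=np.load('pics/w19.npz'); P=cloud({'ee_pos':z['pos'],'tcp_rot':z['rot']},z['d']); X,Y,Z=P[...,0],P[...,1],P[...,2]
m=(X>.55)&(X<.64)&(Z>.046)&(Z<.0525)&(Y>-.04)&(Y<.107)
print(cv2.minAreaRect((P[m][:,:2]*1000).astype(np.float32)),np.percentile(Z[m],[5,95]))
for y0 in(-.035,.02,.07):
    k=m&(Y>y0)&(Y<y0+.03); print(y0,X[k].min(),X[k].max())
u=328
print([(v,P[v,u,1].round(4),P[v,u,2].round(3)) for v in range(60,260,2) if .03<P[v,u,2]<.1])
E
```

```text
[0.5800415  0.08429785 0.22050364] [ 1.79991311e+02  7.53096737e-02 -9.04059906e+01] 48.825 [ 0.55471719 -0.26408623  0.41841036]
((596.9798583984375, 33.51985549926758), (147.2336883544922, 50.829139709472656), 89.41584777832031) [0.04654877 0.05074822]
-0.035 0.5717584131420206 0.6213014251786306
0.02 0.5721236161354928 0.6225364878927289
0.07 0.572272814127877 0.6220428132694501
[(60, np.float64(-0.0329), np.float64(0.048)), (62, np.float64(-0.0307), np.float64(0.049)), (64, np.float64(-0.029), np.float64(0.048)), (66, np.float64(-0.0269), np.float64(0.049)), (68, np.float64(-0.0251), np.float64(0.049)), (70, np.float64(-0.023), np.float64(0.05)), (72, np.float64(-0.021), np.float64(0.05)), (74, np.float64(-0.0191), np.float64(0.05)), (76, np.float64(-0.0174), np.float64(0.048)), (78, np.float64(-0.0154), np.float64(0.049)), (80, np.float64(-0.0135), np.float64(0.05)), (82, np.float64(-0.0114), np.float64(0.051)), (84, np.float64(-0.0097), np.float64(0.049)), (86, np.float64(-0.0077), np.float64(0.05)), (88, np.float64(-0.0059), np.float64(0.049)), (90, np.float64(-0.0041), np.flo
[... 3103 characters left out ...]
at64(0.055)), (230, np.float64(0.1303), np.float64(0.057)), (232, np.float64(0.1332), np.float64(0.055)), (234, np.float64(0.1348), np.float64(0.056)), (236, np.float64(0.1374), np.float64(0.055)), (238, np.float64(0.1373), np.float64(0.061)), (240, np.float64(0.1393), np.float64(0.061)), (242, np.float64(0.1413), np.float64(0.061)), (244, np.float64(0.142), np.float64(0.064)), (246, np.float64(0.143), np.float64(0.067)), (248, np.float64(0.1421), np.float64(0.074)), (250, np.float64(0.1426), np.float64(0.077)), (252, np.float64(0.1431), np.float64(0.08)), (254, np.float64(0.1422), np.float64(0.086)), (256, np.float64(0.1433), np.float64(0.088)), (258, np.float64(0.1457), np.float64(0.088))]
```

View pics/w19z.png

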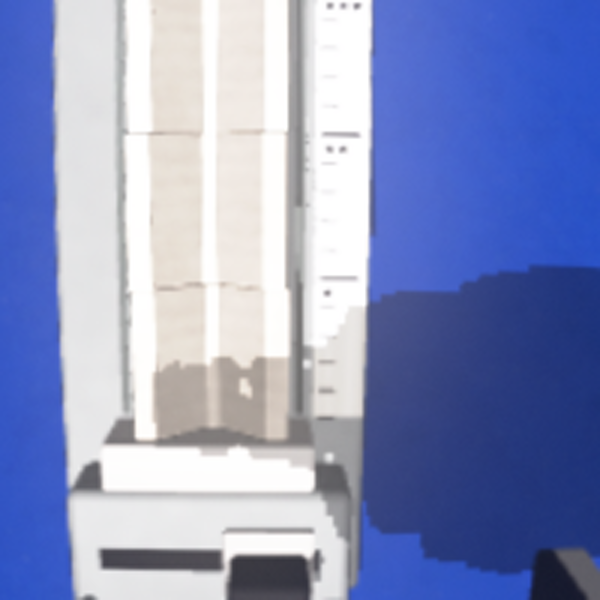

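```bash
python3 - <<'E'
from h import *
z=np.load('pics/w19.npz');p=z['p']
c=cv2.resize(p[0:90,260:390],None,fx=6,fy=6,interpolation=cv2.INTER_CUBIC); cv2.imwrite('pics/w19y.png',c[:,:,::-1])
E
```

```text
(no output)
```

View pics/w19y.png

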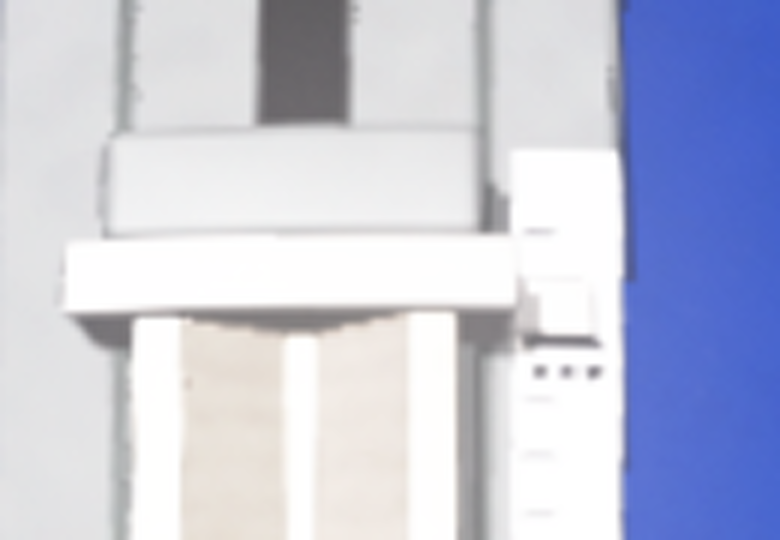

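>>> drive_tool:
  plan:
    - [1, [-0.001, 0.0325, 0], 0]
    - [1, [-0.001, 0.0325, -0.03], 0]
    - [1, [0, 0, -0.05], 0]
    - [1, [0, 0, -0.049], 0]
    - [1, [0, 0, 0], 0]
    - [0, [0, 0, 0], 0]
    - [0, [0, 0, 0], 0]
    - [0, [0, 0, 0], 0]
    - [0, [0, 0, 0], 0]
    - [0, [0, 0, 0], 0]

```text
time: 50.12
ee_pos: [0.5788, 0.1486, 0.0934]
tcp_rot: [-179.9, 0.1, -90.5]
wrist_force: [-1.3, -0.6, 5.6]
opening: 0.0255
```

>>> drive_tool:
  plan:
    - [0, [0.01, 0, 0], 0]
    - [0, [0.01, 0, 0], 0]
    - [0, [0.01, 0, 0], 0]
    - [0, [0.008, 0, 0], 0]
    - [0, [0.002, 0, 0], 0]
    - [0, [0.001, 0, 0], 0]
    - [0, [0.001, 0, 0], 0]
    - [0, [0, 0, 0], 0]

```text
time: 51.12
ee_pos: [0.6187, 0.1483, 0.0933]
tcp_rot: [179.9, 0.0, -90.5]
wrist_force: [-13.5, -2.5, 12.7]
opening: 0.025
```

>>> drive_tool:
  plan:
    - [0, [0.001, 0, 0], 0]
    - [0, [0, 0, 0], 0]

```text
time: 51.38
ee_pos: [0.6188, 0.1482, 0.0932]
tcp_rot: [179.8, 0.0, -90.5]
wrist_force: [-18.1, -3.2, 14.9]
opening: 0.0251
```

>>> drive_tool:
  plan:
    - [0, [-0.0025, 0, 0], 0]
    - [1, [0, 0, 0], 0]
    - [1, [0, 0, 0], 0]
    - [1, [0, 0, 0], 0]
    - [1, [0, 0, 0.05], 0]
    - [1, [0, 0, 0.05], 0]
    - [1, [-0.05, 0, 0.03], 0]
    - [1, [-0.05, -0.01, 0], 0]
    - [1, [-0.05, -0.02, 0], 0]
    - [1, [0, 0, 0], 0]

```text
time: 52.62
ee_pos: [0.4661, 0.1177, 0.2225]
tcp_rot: [-179.9, 0.1, -90.5]
wrist_force: [0.9, -0.0, -0.8]
opening: 0.0854
```

>>> drive_tool:
  plan:
    - [1, [-0.05, 0, 0.02], 0]
    - [1, [0, 0, 0], 0]
    - [1, [0, 0, 0], 0]

```text
time: 53.0
ee_pos: [0.4195, 0.1188, 0.2418]
tcp_rot: [-179.9, 0.1, -90.5]
wrist_force: [0.6, -1.1, -0.8]
opening: 0.0858
```

```bash
python3 - <<'E'
from h import *
p,d,o=snap('wrist','w20.png'); print(o['ee_pos'],o['time'],o['wrist_force'])
p,d,o=snap('top','t20.png');c=cv2.resize(p[150:220,230:360],None,fx=6,fy=6,interpolation=cv2.INTER_CUBIC)
cv2.imwrite('pics/t20z.png',c[:,:,::-1])
E
```

```text
[0.41951497 0.11877259 0.24177951] 53.0 [ 0.56151757 -1.05382774 -0.80752629]
```

View pics/t20z.png

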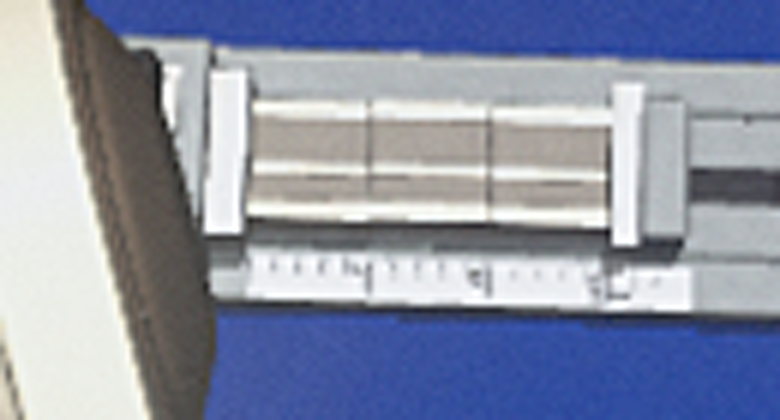

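View pics/w20.png

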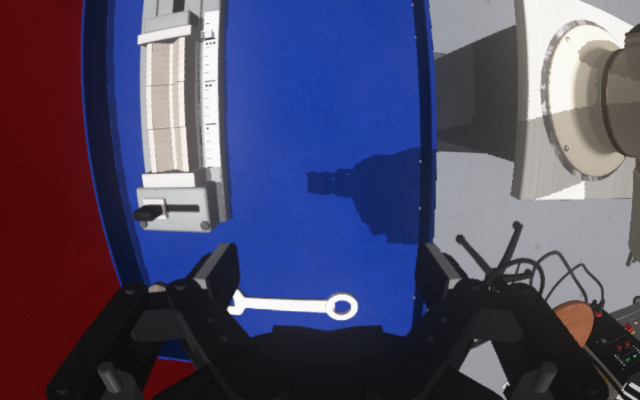

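View pics/t20.png

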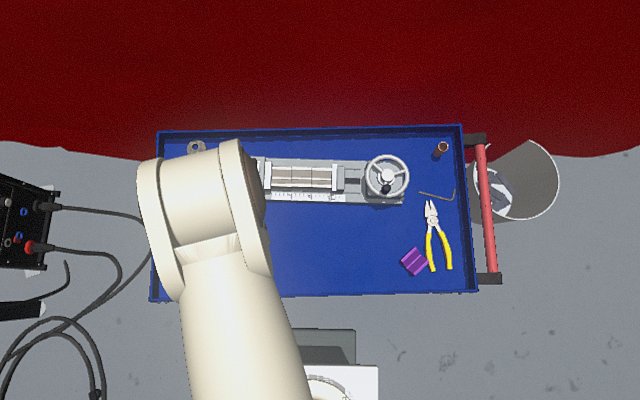

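```bash
python3 - <<'E'
from h import *
for f in('t17','t18','t20'):
    p=np.load('pics/%s.npz'%f)['p'].astype(float).mean(2)
    r=p[168:186].mean(0); print(f,r[327:346].round(0).astype(int).tolist())
    r=p[196:199].mean(0); print('  scale',r[322:346].round(0).astype(int).tolist())
for y in (-.0425,-.0415): print(proj('top',(.545,y,.02)),proj('top',(.597,y,.056)),proj('top',(.597,y,.05)))
z=np.load('pics/w19.npz'); o={'ee_pos':z['pos'],'tcp_rot':z['rot']}
q=lambda x,y:(260+x/6-.42,y/6-.42)
print('ptr edge',wpt(o,*q(560,340),.0215),'jaw edge',wpt(o,*q(200,312),.056),wpt(o,*q(500,305),.056))
print('marks 2,1',wpt(o,240+342/3,60+134/3,.02),wpt(o,240+342/3,60+278/3,.02))
E
```

```text
t17 [187, 186, 186, 189, 128, 230, 240, 238, 245, 196, 157, 180, 187, 188, 187, 187, 193, 142, 140]
  scale [237, 231, 235, 237, 240, 230, 185, 171, 197, 158, 231, 241, 238, 209, 232, 240, 230, 220, 234, 238, 238, 238, 243, 204]
t18 [187, 186, 187, 189, 124, 232, 242, 240, 249, 149, 162, 189, 189, 187, 188, 188, 178, 125, 138]
  scale [237, 232, 235, 238, 239, 229, 190, 177, 118, 225, 243, 238, 235, 225, 236, 239, 231, 221, 234, 237, 238, 239, 243, 205]
t20 [187, 186, 186, 189, 125, 230, 240, 239, 245, 185, 154, 180, 187, 187, 186, 186, 192, 137, 137]
  scale [238, 231, 236, 238, 240, 229, 186, 171, 202, 168, 229, 240, 235, 217, 232, 239, 230, 220, 235, 238, 236, 238, 242, 201]
(np.float64(330.50224168887974), np.float64(199.14231503279893)) (np.float64(331.41782984646693), np.float64(175.42785072391217)) (np.float64(331.3033303921314), np.float64(176.02951059459798))
(np.float64(330.1026761951983), np.float64(199.13410641059195)) (np.float64(331.00896976129764), np.float64(175.41936858310385)) (np.float64(330.8966872173682), np.float64(176.02107653556513))
ptr edge [ 0.55282629 -0.04164692  0.0215    ] jaw edge [ 0.61006637 -0.04030043  0.056     ] [ 0.56473547 -0.04067072  0.056     ]
marks 2,1 [0.55186468 0.00899494 0.02      ] [0.5516858 0.0590532 0.02     ]
```

```bash
python3 - <<'E'
from h import *
p=np.load('pics/t20.npz')['p'].astype(int); m=(p.max(2)<75); m[:150]=0;m[205:]=0;m[:,:362]=0;m[:,410:]=0
ys,xs=np.nonzero(m); print(xs.min(),xs.max(),ys.min(),ys.max(),np.median(xs),np.median(ys)); print(pt('top',np.mean(xs),np.mean(ys),.118))
c=cv2.resize(p[145:215,340:420].astype(np.uint8),None,fx=8,fy=8,interpolation=cv2.INTER_CUBIC); cv2.imwrite('pics/t20y.png',c[:,:,::-1])
E
```

```text
362 400 160 204 384.0 191.0
[ 0.5467473  -0.15845772  0.118     ]
```

View pics/t20y.png

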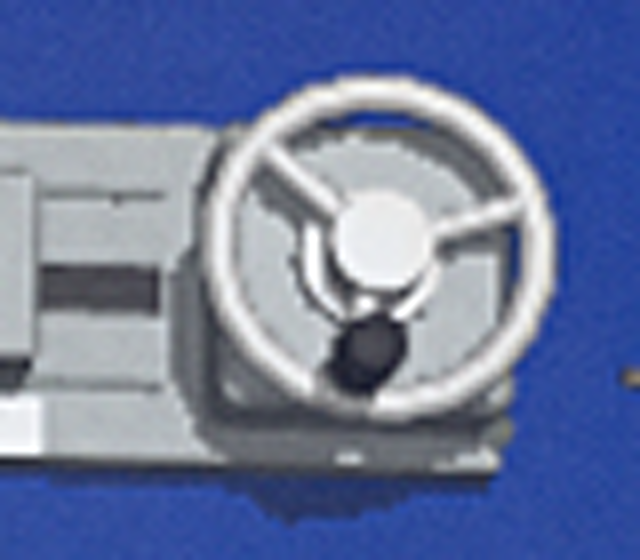

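```bash
python3 - <<'E'
from h import *
print(pt('top',340+378/8-.44,145+340/8-.44,.129),pt('top',340+357/8-.44,145+372/8-.44,.089), proj('top',(.5605,-.1495,.129)),proj('top',(.5561,-.162,.129)),proj('top',(.5555,-.170,.129)))
E
```

```text
[ 0.55392442 -0.16506261  0.129     ] [ 0.55333606 -0.16567767  0.089     ] (np.float64(379.91443391362384), np.float64(184.08949831160598)) (np.float64(385.4468252382873), np.float64(186.09539258769482)) (np.float64(388.9786011779041), np.float64(186.42654951611325))
```

>>> drive_tool:
  plan:
    - [1, [0.044, -0.023, 0], 0]
    - [1, [0.044, -0.023, 0], 0]
    - [1, [0.044, -0.023, 0], 0]
    - [1, [0.044, -0.023, 0], 0]
    - [1, [0, 0, -0.05], 0]
    - [1, [0, 0, -0.05], 0]
    - [1, [0, 0, -0.04], 0]
    - [1, [0, 0, 0], 0]
    - [1, [0, 0, 0], 0]

```text
time: 54.22
ee_pos: [0.5955, 0.0264, 0.1031]
tcp_rot: [-179.9, 0.1, -90.5]
wrist_force: [0.4, 0.2, 0.4]
opening: 0.0855
```

```bash
python3 - <<'E'
from h import *
p,d,o=snap('wrist','w21.png'); print(o['ee_pos'],o['tcp_rot'],o['time'],o['wrist_force'])
print(wproj(o,(.597,-.041,.05)))
u,v=map(int,wproj(o,(.585,-.041,.04)))
v0=max(v-35,0);c=cv2.resize(p[v0:v0+70,u-60:u+60],None,fx=6.6,fy=6.6,interpolation=cv2.INTER_CUBIC); cv2.imwrite('pics/w21z.png',c[:,:,::-1]); print(v0,u-60)
E
```

```text
[0.59547106 0.02644156 0.1030574 ] [-1.79917969e+02  7.91867144e-02 -9.05060945e+01] 54.225 [0.44696263 0.23378659 0.38882556]
(np.float64(323.2492552067475), np.float64(111.44922257409459))
76 284
```

View pics/w21z.png

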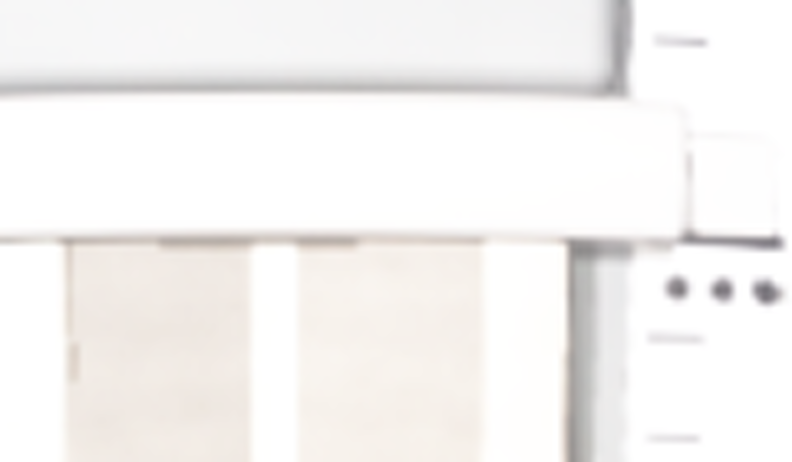

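>>> drive_tool:
  plan:
    - [1, [0, 0, 0.04], 0]
    - [1, [0.008, 0.04, 0], 0]
    - [1, [0.008, 0.04, 0], 0]
    - [1, [0.007, 0.042, 0], 0]
    - [1, [0, 0, -0.025], 0]
    - [1, [0, 0, -0.025], 0]
    - [1, [0, 0, 0], 0]
    - [0, [0, 0, 0], 0]
    - [0, [0, 0, 0], 0]
    - [0, [0, 0, 0], 0]

```text
time: 55.52
ee_pos: [0.6181, 0.1485, 0.0928]
tcp_rot: [-179.9, 0.1, -90.5]
wrist_force: [0.4, -0.2, 0.9]
opening: 0.0322
```

>>> drive_tool:
  plan:
    - [0, [0, 0, 0], 0]
    - [0, [0, 0, 0], 0]
    - [0, [-0.01, 0, 0], 0]
    - [0, [-0.01, 0, 0], 0]
    - [0, [-0.01, 0, 0], 0]
    - [0, [-0.008, 0, 0], 0]
    - [0, [-0.002, 0, 0], 0]
    - [0, [-0.002, 0, 0], 0]
    - [0, [0, 0, 0], 0]

```text
time: 56.65
ee_pos: [0.5782, 0.1488, 0.0928]
tcp_rot: [-179.6, 0.1, -90.5]
wrist_force: [14.5, 1.4, 0.2]
opening: 0.0253
```

>>> drive_tool:
  plan:
    - [0, [0.002, 0, 0], 0]
    - [1, [0, 0, 0], 0]
    - [1, [0, 0, 0], 0]
    - [1, [0, 0, 0.05], 0]
    - [1, [0, 0, 0.05], 0]
    - [1, [-0.004, -0.055, 0], 0]
    - [1, [-0.004, -0.055, 0], 0]
    - [1, [-0.004, -0.055, 0], 0]
    - [1, [-0.004, -0.055, 0], 0]
    - [1, [-0.004, -0.055, 0], 0]

```text
time: 57.9
ee_pos: [0.5569, -0.1282, 0.1914]
tcp_rot: [180.0, 0.1, -90.5]
wrist_force: [1.7, -0.2, -0.7]
opening: 0.0851
```

>>> drive_tool:
  plan:
    - [1, [-0.003, -0.018, 0], 0]
    - [1, [0, 0, 0], 0]

```text
time: 58.15
ee_pos: [0.5542, -0.1453, 0.1914]
tcp_rot: [180.0, 0.1, -90.6]
wrist_force: [-0.1, -1.0, 0.7]
opening: 0.0853
```

```bash
python3 - <<'E'
from h import *
p,d,o=snap('wrist','w22.png'); print(o['ee_pos'],o['tcp_rot'],o['time'],o['wrist_force'],wproj(o,(.556,-.165,.129)))
c=cv2.resize(p[140:240,290:430],None,fx=5.5,fy=5.5,interpolation=cv2.INTER_CUBIC); cv2.imwrite('pics/w22z.png',c[:,:,::-1])
E
```

```text
[ 0.55419395 -0.14525024  0.19139985] [ 1.79972332e+02  9.67035644e-02 -9.06131183e+01] 58.15 [-0.06506826 -0.96958929  0.70466102] (np.float64(323.6039700471868), np.float64(190.7205758097737))
```

View pics/w22z.png

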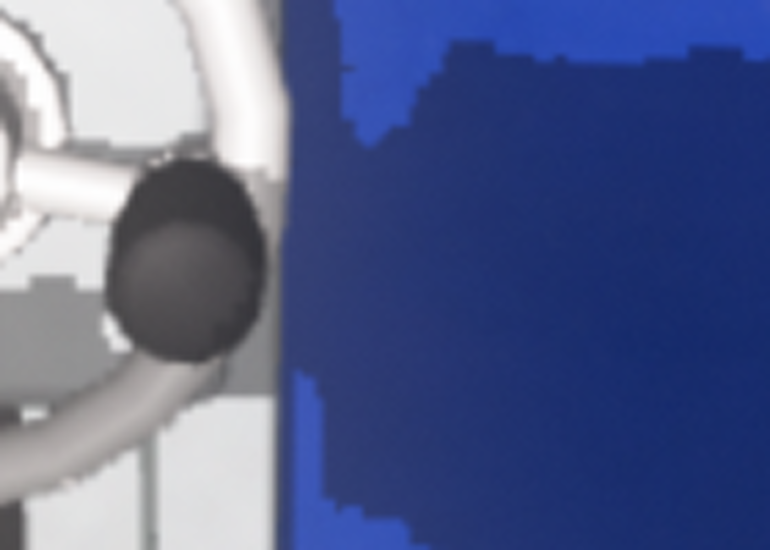

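>>> drive_tool:
  plan:
    - [1, [0.0018, -0.0185, -0.02], 0]
    - [1, [0, 0, -0.025], 0]
    - [1, [0, 0, -0.025], 0]
    - [1, [0, 0, 0], 0]
    - [0, [0, 0, 0], 0]
    - [0, [0, 0, 0], 0]
    - [0, [0, 0, 0], 0]
    - [0, [0, 0, 0], 0]
    - [0, [0, 0, 0], 0]
  grip_force: 30

```text
time: 59.32
ee_pos: [0.5563, -0.1631, 0.1224]
tcp_rot: [-180.0, 0.1, -90.5]
wrist_force: [-3.3, 0.8, 6.0]
opening: 0.0183
```

>>> drive_tool:
  plan:
    - [0, [0.0008, 0.0035, 0], 0]
    - [0, [0, 0, 0], 0]

```text
time: 59.58
ee_pos: [0.5571, -0.1601, 0.1224]
tcp_rot: [-180.0, -0.0, -90.5]
wrist_force: [-3.9, -3.7, 5.3]
opening: 0.0182
```

>>> drive_tool:
  plan:
    - [0, [0.001, 0.0035, 0], 0]
    - [0, [0, 0, 0], 0]

```text
time: 59.82
ee_pos: [0.558, -0.1572, 0.1224]
tcp_rot: [-180.0, -0.1, -90.6]
wrist_force: [-3.8, -5.3, 4.1]
opening: 0.0179
```

>>> drive_tool:
  plan:
    - [0, [0.0008, 0.002, 0], 0]
    - [0, [0, 0, 0], 0]

```text
time: 60.08
ee_pos: [0.5586, -0.1556, 0.1224]
tcp_rot: [180.0, -0.1, -90.6]
wrist_force: [-4.9, -9.4, 6.7]
opening: 0.0179
```

>>> drive_tool:
  plan:
    - [0, [-0.0003, -0.001, 0], 0]
    - [0, [-0.0003, -0.001, 0], 0]
    - [0, [0, 0, 0], 0]

```text
time: 60.45
ee_pos: [0.5581, -0.157, 0.1224]
tcp_rot: [-180.0, -0.0, -90.5]
wrist_force: [-3.8, -3.9, 4.7]
opening: 0.0181
```

>>> drive_tool:
  plan:
    - [0, [-0.0004, -0.001, 0], 0]
    - [0, [0, -0.001, 0], 0]
    - [0, [0, 0, 0], 0]

```text
time: 60.82
ee_pos: [0.5576, -0.1586, 0.1224]
tcp_rot: [-180.0, 0.0, -90.5]
wrist_force: [-6.7, -2.4, 6.4]
opening: 0.018
```

>>> drive_tool:
  plan:
    - [0, [-0.001, -0.0007, 0], 0]
    - [0, [0, 0, 0], 0]

```text
time: 61.08
ee_pos: [0.5573, -0.1592, 0.1224]
tcp_rot: [-179.9, 0.0, -90.5]
wrist_force: [-1.7, -3.6, 5.2]
opening: 0.0181
```

>>> drive_tool:
  plan:
    - [0, [-0.0003, -0.0008, 0], 0]
    - [0, [0, 0, 0], 0]

```text
time: 61.32
ee_pos: [0.5571, -0.1598, 0.1224]
tcp_rot: [-179.9, 0.0, -90.5]
wrist_force: [-0.4, -2.2, 5.4]
opening: 0.018
```

>>> drive_tool:
  plan:
    - [1, [0, 0, 0], 0]
    - [1, [0, 0, 0], 0]
    - [1, [0, 0, 0], 0]
    - [1, [0, 0, 0.05], 0]
    - [1, [0.004, 0, 0.03], 0]
    - [1, [0.004, 0.05, 0], 0]
    - [1, [0.004, 0.05, 0], 0]
    - [1, [0.004, 0.05, 0], 0]
    - [1, [0.004, 0.05, 0], 0]
    - [1, [0.002, 0.05, 0], 0]

```text
time: 62.58
ee_pos: [0.5787, 0.0922, 0.2017]
tcp_rot: [-180.0, 0.1, -90.5]
wrist_force: [1.1, -0.8, -1.7]
opening: 0.0856
```

>>> drive_tool:
  plan:
    - [1, [0, 0.05, 0], 0]
    - [1, [0, 0.006, 0], 0]
    - [1, [0, 0, 0], 0]

```text
time: 62.95
ee_pos: [0.5786, 0.1466, 0.2015]
tcp_rot: [180.0, 0.1, -90.4]
wrist_force: [0.3, -1.3, -0.2]
opening: 0.0855
```

```bash
python3 - <<'E'
from h import *
p,d,o=snap('wrist','w23.png'); print(o['ee_pos'],o['tcp_rot'],o['time'],o['wrist_force'])
p,d,o=snap('top','t23.png')
p=p.astype(float).mean(2); print(p[168:186].mean(0)[327:346].round(0).astype(int).tolist())
print(p[196:199].mean(0)[322:346].round(0).astype(int).tolist())
E
```

```text
[0.57861887 0.14663097 0.20153912] [ 1.79995989e+02  5.61236292e-02 -9.04442367e+01] 62.95 [ 0.29501949 -1.26241476 -0.18680674]
[187, 186, 186, 190, 121, 230, 241, 238, 246, 177, 152, 181, 187, 186, 186, 185, 191, 134, 135]
[237, 231, 235, 237, 239, 229, 186, 168, 203, 172, 231, 240, 236, 214, 234, 239, 230, 219, 234, 236, 236, 238, 242, 199]
```

View pics/w23.png

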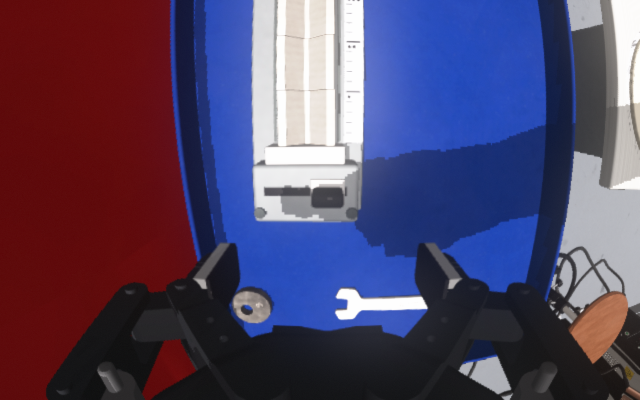

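Slightly tighter than before and still in contact. Lock again.

>>> drive_tool:
  plan:
    - [1, [0, 0.0017, -0.04], 0]
    - [1, [0, 0, -0.04], 0]
    - [1, [0, 0, -0.029], 0]
    - [1, [0, 0, 0], 0]
    - [0, [0, 0, 0], 0]
    - [0, [0, 0, 0], 0]
    - [0, [0, 0, 0], 0]
    - [0, [0, 0, 0], 0]
    - [0, [0, 0, 0], 0]

```text
time: 64.18
ee_pos: [0.5791, 0.1483, 0.0939]
tcp_rot: [-179.9, 0.1, -90.5]
wrist_force: [-0.8, -0.4, 5.9]
opening: 0.0252
```

>>> drive_tool:
  plan:
    - [0, [0.01, 0, 0], 0]
    - [0, [0.01, 0, 0], 0]
    - [0, [0.01, 0, 0], 0]
    - [0, [0.008, 0, 0], 0]
    - [0, [0.002, 0, 0], 0]
    - [0, [0.001, 0, 0], 0]
    - [0, [0.001, 0, 0], 0]
    - [0, [0.001, 0, 0], 0]
    - [0, [0, 0, 0], 0]

```text
time: 65.3
ee_pos: [0.6189, 0.1479, 0.0937]
tcp_rot: [179.7, 0.0, -90.5]
wrist_force: [-19.8, -2.9, 15.9]
opening: 0.0248
```

>>> drive_tool:
  plan:
    - [0, [-0.003, 0, 0], 0]
    - [1, [0, 0, 0], 0]
    - [1, [0, 0, 0], 0]
    - [1, [0, 0, 0], 0]
    - [1, [0, 0, 0.05], 0]
    - [1, [0, 0, 0.05], 0]
    - [1, [-0.03, -0.05, 0.03], 0]
    - [1, [-0.04, -0.045, 0.03], 0]
    - [1, [-0.04, -0.045, 0.03], 0]
    - [1, [0, 0, 0], 0]

```text
time: 66.55
ee_pos: [0.5148, 0.0149, 0.2806]
tcp_rot: [-179.7, 0.1, -90.7]
wrist_force: [1.1, 0.7, 1.4]
opening: 0.0849
```

>>> drive_tool:
  plan:
    - [1, [-0.02, 0, 0], 0]
    - [1, [0, 0, 0], 0]
    - [1, [0, 0, 0], 0]

```text
time: 66.92
ee_pos: [0.4964, 0.0173, 0.2765]
tcp_rot: [180.0, 0.1, -90.5]
wrist_force: [0.0, -0.2, -0.2]
opening: 0.0853
```

```bash
python3 - <<'E'
from h import *
p,d,o=snap('wrist','w24.png'); print(o['ee_pos'],o['time'],o['wrist_force'])
p,d,o=snap('side','s24.png')
E
```

```text
[0.49644982 0.01732178 0.27653091] 66.925 [ 0.0426642  -0.18169291 -0.19997626]
```

View pics/w24.png

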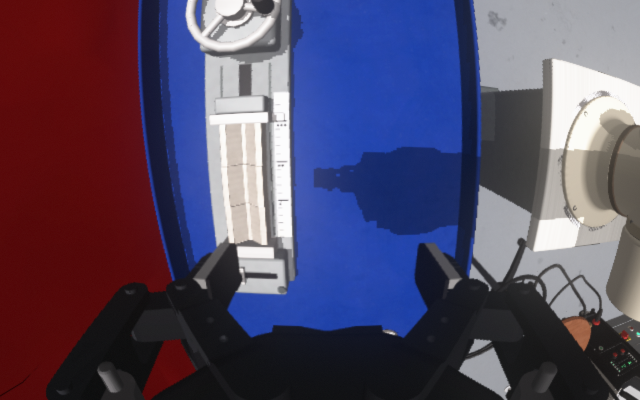

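View pics/s24.png

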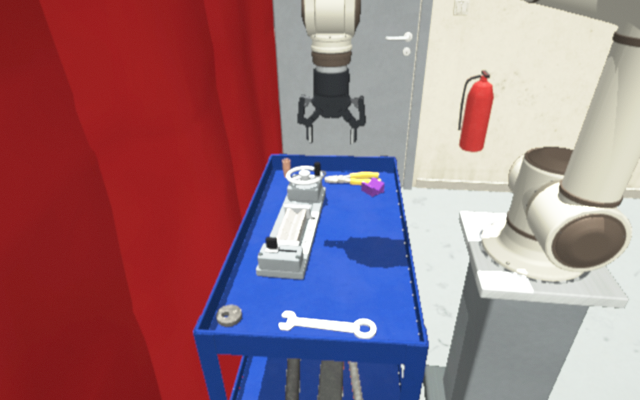

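The pictures show the row clamped and the lock fin at its far end. The bystanders are where they started, and the gripper is clear.

```bash
python3 -c "
from h import *
print(job.job_done())"
```

```text
the job is handed in; nothing more can be done
None
```

All three V-blocks are clamped in one row in the vise with the lock home, and I handed the job in at about 67 s.

- **What I did:** I released the lock and cranked the jaw open to about 0.165 m. I stood the blocks upright on the bed centre line with their grooves in line, including the one that got knocked aside during the run. Then I cranked the jaw in to the three-dot mark and locked it.
- **Redone step:** After the first locking I found that the handle had sprung back when I let go of it, about 0.5 to 0.8 mm of jaw travel. I released the lock, tightened again, eased the load off before letting go, and locked again. The wheel was never turned while locked.
- **Row and jaw:** The row sits on the bed's centre line to within about 1 mm, with grooves along the bed to about 0.1°. The pointer is on the three-dot mark. I measured it up to about 0.6 mm short after the first clamping, and the jaw looks slightly tighter since the second.
- **Gaps:** I saw none between blocks or at the jaws. The close-up at the moving jaw was taken before the final tightening.
- **Lock:** It travelled the full 40 mm to its end stop, where the force rose to about 20 N.
- **Other things:** The tools in view and the purple look-alike are where they lay at the start.
- **Uncertain:** The preload left on the blocks is small, because the light wheel friction is all that holds it.

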